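Close the hinged clamp on the bench fume outlet

ROBOT

A 7-joint arm with a two-finger parallel gripper is mounted at the origin on the work surface. World frame = base frame: x ahead of the robot, y to its left, z up, the work surface at z = 0. Lengths are in m, angles in rad, forces in N, time in s.
With the tool pointing down it reaches from about 0.425 to 0.875 m from the base axis. Payload 4.7 kg.
Tool frame: the origin (TCP) lies at the centre of the arm's flange, where the gripper is bolted on; the fingertips stand 182 mm ahead of it and the grasp point (between the pads) lies 164 mm ahead of it; x points along the fingers, y is the direction in which the jaws open and shut, and the axes are right-handed (so a half turn about x gives the same grasp; the last joint's range is limited). The gripper opens to 87 mm and grips with 3 to 60 N. Pads are 19 mm wide; open, the fingers measure 117 mm over their backs; the gripper's body (75 mm by 190 mm) begins 51 mm behind the grasp point.
Start: joints at [-1.183, 0.321, -0.07, 1.45, 0.023, 1.371, -0.057], TCP at [0.237, 0.605, 0.405] pointing down, gripper open.
Joint ranges: [-2.86, 2.86], [-0.3, 2.09], [-1.38, 1.24], [0.06, 2.45], [-1.56, 4.7], [0.09, 2.05], [-2.69, 2.69]. Speed limits (rad/s): [2.57, 2.57, 3.14, 3.14, 3.14, 3.14, 3.14].

INTERFACE

Orientations are given as a rotation vector (axis times angle).
In Python, from bench import ctrl gives the robot as it stands.
- The arm moves only by the shell command python3 -m crank 'ROWS' [FORCE]. ROWS is JSON, one flat list of numbers, 7 for each row, row after row: the shift along the tool's x, y, z in mm, then the turn, a rotation vector about the tool's x, y, z in rad, then the finger opening in mm, from 0 to 87. A call has exactly 5 rows; each row shifts and turns the commanded pose from where the row before left it, along the tool's axes as they then stand; what a row does not reach is not made up. A row lasts 1/8 s, in which the tool goes at most 62.5 mm and 10.7 degrees, less where a joint would pass 70% of its speed; a pose out of reach is approached as far as the arm can. A call with a gripper value outside its range is refused whole. The fingers move at their own pace and stop on an object; FORCE is the grip in N (left out, the last holds). Time passes only in rows, so rows that do not move let the fingers close, or fill a call up. It gives the time, the measured TCP pose, the force and the opening at its end, in the units of the state.
- ctrl.get_state(): the state, without advancing time (a new reading comes with each control period).
- ctrl.get_image(name): name is "scene" or "top" or "wrist"; returns the picture (400x640x3 uint8, red, green, blue); there is no depth.
- ctrl.camera_params(name): a dict with "K" (3x3 intrinsics, pixels), "k1" (the pictures are not rectified: a ray, as slopes to the right and down, at radius r is drawn at 1 + k1 r^2 times it, then the intrinsics apply), "world_to_cam" (4x4, takes a point from world to camera coordinates); the wrist camera has in their place "hand_eye" (4x4, takes a point from camera to tool coordinates, whose origin is the TCP and whose axes are the tool frame's). Camera axes: x right, y down, z forward; pixel columns grow to the right and rows downward; lengths in m; the calibration is good to about 2 mm. A picture is of the moment at which its call begins: read the wrist's pose just before it. camera_params takes no time and is no camera call.
- ctrl.close_job(): hands the job in, once; it reports no verdict.
Trained networks look in the newest picture that a camera, given by its name, has taken for a name from the list of things; names that differ only in an ending like _2 or _b are one class to them, and where a whole thing is asked for, a point or a joint stands for the part that bears it (a point fixed in the world has none). Each returns a list of dicts, best first, with "confidence" (0 to 1); they miss things now and then, are a little off and sometimes report something else, mostly with a low value. They report only what shows in the picture. A call takes as long as a camera call. They do not tell look-alikes from the thing itself.
- ctrl.regions_of(camera, target): "region" (400x640 bool, what is visible of it) and "at" ([column, row] in pixels, amid what is visible of it).
- ctrl.mark_of(camera, target): "at" ([column, row] in pixels: a listed point, or the origin of a listed thing).
The state is a dict: "time": time; "joint_positions": joint angles; "qd": joint speeds; "joint_torque": joint torques, N m; "position": TCP position; "tool_rot": TCP orientation; "ft_force": force on the tool from outside, world axes, zero at the start; "torque": the same for the moment, N m; "grip_width": opening from 0.0 (shut) to 1.0 (fully open).
Only numpy, scipy, OpenCV 4.12 (cv2) and the standard library are available. Lean on these libraries where they do the work, as an engineer would, in place of code of your own. Each camera call takes 0.05 s, during which the arm holds its last target.

TASK

Close the clamp that holds the orange hose adapter on the bench extraction outlet: swing the open ring half around the two flanges and press it gently shut by its yellow pad, bring the spring link's pin in front of the yellow keeper and draw it back until you feel it seat in the notch, then push the red lever fully home so that the clamp stays latched under spring tension. The adapter's flange is thin plastic, so never slam or force the ring against it, and leave everything else on the bench where it is.

Things in the scene. Friction and masses are not known exactly. Their poses are not given: they have to be found in the camera images.
- outlet: Fixed bench outlet: 150 mm square steel plate, upright tube, flange of 76 mm diameter (face 104 mm up) and the fixed rear half of the clamp ring (band 88 to 117 mm up, outer radius 44). Origin on the table under the tube's centre; x points away from the ring's open side, z up. Points below given as (x, y) are mm in this frame. Hinge pin at (0, 54), lever pivot at (26, -64).
- stub_face (a point): Centre of the outlet's flange face, 104 mm up, axes as outlet.
- hinge_pin (a point): On the upright hinge pin of the swinging half, outlet (0, 54), 104 mm up.
- lever_pivot (a point): On the lever's upright pivot, outlet (26, -64), 104 mm up.
- half: Front half of the ring, steel band 88 to 117 mm up, origin at the foot of the hinge axis. Shut when its x axis is along outlet's x; opens clockwise from above (yaw of half below that of outlet), starts 1.35 to 1.9 rad open, stays where left, 2 to 7 N at the pad moves it, then force climbs at once as it bottoms. It must never press the adapter with over 22 N (about 20 N at the pad, 12 N at the keeper).
- push_pad (a point): Middle of the outer face of the yellow pad on the half (face 26 wide, 29 tall, 88 to 117 mm up). With the half shut it lies at outlet (-52, -22) and faces -x; push it square to the face. Yellow keeper on the half's free end: notch facing -x between two noses 2.5 mm proud, pin centre seated at (-25.5, -61), but its screw puts it up to 5 mm nearer or farther in x, which no reading tells: feel it.
- lever (a joint): Red toggle lever, 0 = home against its stop, over centre; opens clockwise from above to 1.95 rad, turns easily. At 0 it points along outlet's +x from the pivot, at 1.57 along -y. The link hangs on it 16 mm from the pivot, at angle 0.209 - lever from outlet's x axis.
- lever_knob (a point): Middle of the black knob (16 mm diameter, 125 to 155 mm up; 12 mm stem below) on the lever, 56 mm from the pivot, 142 mm up. It can be pinched or pushed.
- link (a joint): Turn of the spring link on the lever; the link points at angle pi - lever + link in the outlet frame, anticlockwise positive (0.006 rad more exactly). Loose. 60.7 mm from its pivot on the lever to the pin. The pin (7 mm diameter, 92 to 128 mm up) hooks in front of (-x of) the keeper, over the outer nose, with the lever wide open; drawn back +x the lever follows to 0.6 to 1.6 rad until it seats, and stays in if seated.
- link_knob (a point): Middle of the black knob (10 mm diameter, 128 to 155 mm up) that stands on the pin's axis, 142 mm up. Pinch it from above to carry the pin; the link plate below it tops out 125 mm up.
- draw_pin (a joint): Stretch of the link's spring, m: 0 at rest, starts to give at 3 N, then 0.5 N per mm, up to 14 mm. Above 0.0005 when the clamp is latched under tension (1 to 11 mm, by the keeper's setting).
- adapter: Orange plastic hose adapter, about 0.18 kg, standing loose on the flange face, 2 to 7 mm off centre to the front; the ring half pushes it home as it shuts. Flange 76 mm diameter, 5 thick, hub 54 diameter to 22 mm up, hose tail 35 diameter to 48 mm up. Origin: centre of its underside.
- spanner: Bystander: steel spanner, 170 mm long, lying on the table.
- driver: Bystander: screwdriver with red handle, 190 mm long, lying on the table.
- gasket: Bystander: black rubber ring, 72 mm diameter, 5 thick, on the table beside the outlet.
- spare: Bystander: smaller grey hose adapter, 60 mm diameter, 41 tall, on the table.
- oil: Bystander: white oil bottle with red cap, 48 mm diameter, 120 tall.
- core: Bystander: cardboard disc, 90 mm diameter, 30 tall.
Things that resemble listed ones, but are neither listed nor needed, are in the scene too. Of the things shaped like the adapter, the orange one is meant.

How it is judged:
By the outcome, as a careful person would: the job done as asked, in the order asked, and still so for the second after the job is handed in, with the robot touching nothing.
It also fails if it takes over 70 s, if anything falls off the work surface, if the arm or the gripper's body presses on something with over 40 N, if the wrist force passes 120 N, or if a joint passes its speed limit or range.

## Working session

There is one attempt and no reset: what is moved stays moved. The work goes in short steps, Python scripts to look and compute and a shell command to move; the robot and the scene stay as the last step left them, time stands still between calls to the robot, and variables do not carry over. Pictures are saved under pics/ and viewed, and the job is handed in when it is done.

```bash
ls -la; mkdir -p pics; python3 - <<'E'
from bench import ctrl
import cv2,numpy as np
s=ctrl.get_state()
print({k:np.round(v,3).tolist() for k,v in s.items()})
for n in ["scene","top","wrist"]:
    im=ctrl.get_image(n); cv2.imwrite(f"pics/{n}0.png",im[:,:,::-1])
    p=ctrl.camera_params(n); print(n,{k:np.round(v,4).tolist() for k,v in p.items()})
E
```

```text
total 12
drwxr-xr-x  3 agent agent 4096 Dec  6 15:46 .
drwxr-xr-x 23 root  root  4096 Dec  6 15:46 ..
drwxr-xr-x  2 agent agent 4096 Dec  6 15:46 pics
{'time': 0.0, 'joint_positions': [-1.183, 0.322, -0.07, 1.452, 0.023, 1.371, -0.057], 'qd': [0.002, -0.002, 0.001, 0.0, 0.001, 0.001, 0.0], 'joint_torque': [-0.0, -49.13, -0.404, -31.252, -0.064, 0.044, 0.0], 'position': [0.237, 0.605, 0.404], 'tool_rot': [0.292, 1.551, -0.295], 'ft_force': [-0.031, 0.228, -0.303], 'torque': [-0.006, 0.026, 0.015], 'grip_width': 1.0}
scene {'K': [[395.7224, 0.0, 313.983], [0.0, 395.7224, 199.477], [0.0, 0.0, 1.0]], 'k1': 0.0012, 'world_to_cam': [[-0.7362, 0.6767, -0.0068, 0.403], [0.4869, 0.5227, -0.6998, -0.1866], [-0.47, -0.5185, -0.7143, 1.2838], [0.0, 0.0, 0.0, 1.0]]}
top {'K': [[435.6689, 0.0, 326.34], [0.0, 435.6689, 198.7301], [0.0, 0.0, 1.0]], 'k1': -0.0343, 'world_to_cam': [[0.0119, -0.9999, 0.0104, -0.0352], [-0.9825, -0.0136, -0.1858, 0.5431], [0.1859, -0.0081, -0.9825, 1.0616], [0.0, 0.0, 0.0, 1.0]]}
wrist {'K': [[359.6339, 0.0, 325.0189], [0.0, 359.6339, 196.8407], [0.0, 0.0, 1.0]], 'k1': -0.0663, 'hand_eye': [[-0.0002, -0.3025, 0.9531, 0.0197], [1.0, -0.0007, -0.0, -0.0003], [0.0007, 0.9531, 0.3025, -0.0849], [0.0, 0.0, 0.0, 1.0]]}
```

View pics/scene0.png

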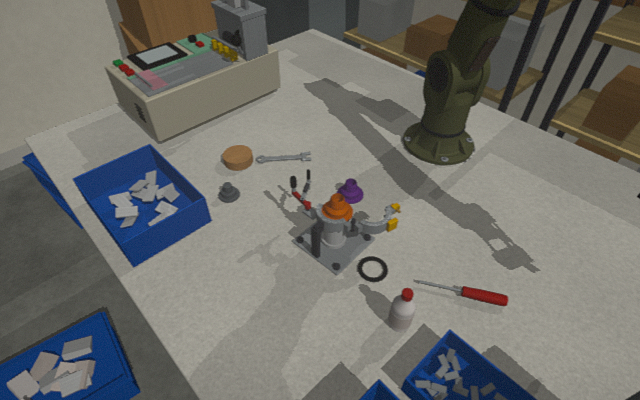

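View pics/top0.png

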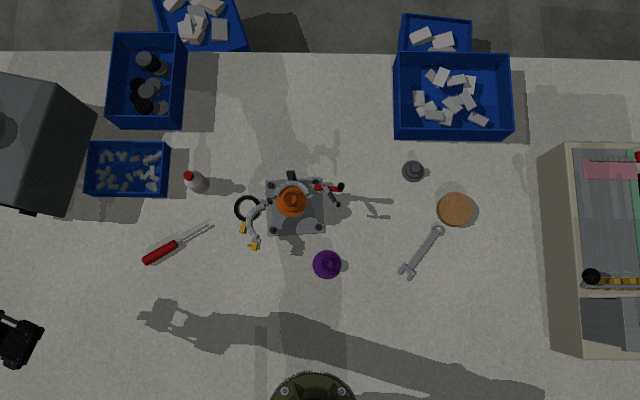

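View pics/wrist0.png

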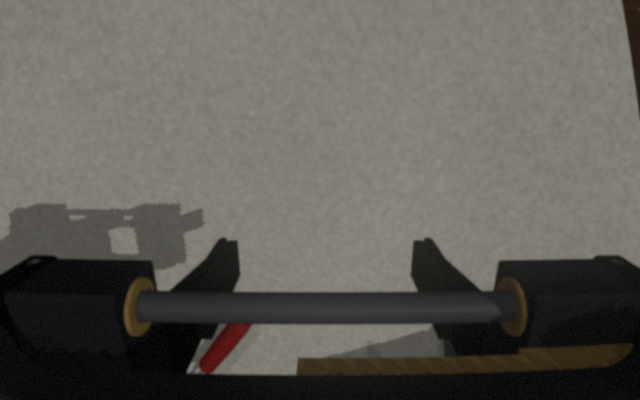

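The top view shows the orange adapter on the outlet at about (292,201). The open half, with yellow parts at (243,228) and (253,244), lies front-left, and the lever and link with two black knobs are at about (335,190). The purple adapter at (327,264) and the grey one at (413,170) are look-alikes or bystanders. Next I'll localize them.

```bash
cat > h.py <<'E'
from bench import ctrl
import cv2,numpy as np
from scipy.spatial.transform import Rotation as R
from scipy.optimize import least_squares
def cam(n,s=None):
    p=ctrl.camera_params(n)
    if n=="wrist":
        T=np.eye(4);T[:3,:3]=R.from_rotvec(s["tool_rot"]).as_matrix();T[:3,3]=s["position"]
        W=np.linalg.inv(T@np.array(p["hand_eye"]))
    else: W=np.array(p["world_to_cam"])
    return np.array(p["K"]),p["k1"],W
def proj(c,X):
    K,k,W=c; X=np.atleast_2d(X); P=X@W[:3,:3].T+W[:3,3]
    u=P[:,:2]/P[:,2:]; r2=(u**2).sum(1,keepdims=True); u=u*(1+k*r2)
    return u@K[:2,:2].T+K[:2,2]
def ray(c,px):
    K,k,W=c; d=(np.array(px,float)-K[:2,2])/np.diag(K)[:2]; u=d.copy()
    for _ in range(20): u=d/(1+k*(u@u))
    v=W[:3,:3].T@np.append(u,1); return -W[:3,:3].T@W[:3,3], v
def atz(c,px,z):
    o,v=ray(c,px); return o+v*(z-o[2])/v[2]
def tri(cs,pxs):
    f=lambda X:np.concatenate([proj(c,X)[0]-p for c,p in zip(cs,pxs)])
    r=least_squares(f,[.55,0,.1]); return r.x,np.abs(r.fun).max()
E
python3 - <<'E'
from h import *
cs={n:cam(n) for n in("scene","top")}
for t,z in [("outlet",0),("stub_face",.104),("hinge_pin",.104),("lever_pivot",.104),("push_pad",.1025),("half",0),("lever_knob",.142),("link_knob",.142),("adapter",.104)]:
    o={}
    for n in cs:
        m=ctrl.mark_of(n,t); 
        for d in m[:2]: print(t,n,np.round(d["at"],1),round(d["confidence"],2),np.round(atz(cs[n],d["at"],z),4))
        if m:o[n]=m[0]["at"]
    if len(o)==2: print("   tri",*[np.round(a,4) for a in tri(list(cs.values()),[o[n] for n in cs])])
print(ctrl.get_state()["time"])
for n,b in(("scene",(270,160,150,120)),("top",(220,150,150,120))):
    im=ctrl.get_image(n);x,y,w,h=b
    cv2.imwrite(f"pics/{n}crop.png",cv2.resize(im[y:y+h,x:x+w,::-1],None,fx=5,fy=5,interpolation=2))
E
```

```text
outlet scene [336.3 235.9] 0.7 [0.5182 0.0527 0.    ]
outlet scene [306.  202.9] 0.42 [ 0.4968 -0.0877  0.    ]
outlet top [292.7 205.3] 0.77 [0.5341 0.0608 0.    ]
   tri [0.5298 0.061  0.0176] 0.7086
stub_face scene [331.4 214.8] 0.83 [0.5442 0.0577 0.104 ]
stub_face scene [230.5 191.3] 0.27 [ 0.6723 -0.1688  0.104 ]
stub_face top [289.3 198.5] 0.61 [0.5328 0.0622 0.104 ]
   tri [0.5375 0.0584 0.0984] 2.1792
hinge_pin scene [351.6 223.8] 0.89 [0.5298 0.109  0.104 ]
hinge_pin top [265.9 197.4] 0.63 [0.5347 0.1191 0.104 ]
hinge_pin top [342.3 182. ] 0.17 [ 0.5757 -0.0664  0.104 ]
   tri [0.5346 0.1159 0.1132] 1.0003
lever_pivot scene [307.9 202. ] 0.82 [ 0.5566 -0.0106  0.104 ]
lever_pivot top [316.5 187.1] 0.59 [ 0.5621 -0.0034  0.104 ]
   tri [ 0.561  -0.0042  0.1117] 0.3552
push_pad scene [394.3 222.6] 0.95 [0.4545 0.1723 0.1025]
push_pad top [238.9 229.3] 0.79 [0.4562 0.1812 0.1025]
   tri [0.4574 0.1773 0.1086] 1.3192
half scene [294.  179.3] 0.73 [ 0.4584 -0.1836  0.    ]
half top [277.4 212.7] 0.78 [0.5136 0.1008 0.    ]
   tri [0.5348 0.0276 0.1755] 31.8287
lever_knob scene [291.5 177.6] 0.54 [ 0.5547 -0.071   0.142 ]
lever_knob top [342.2 185.5] 0.79 [ 0.5585 -0.0645  0.142 ]
lever_knob top [317.8 189.3] 0.57 [ 0.5486 -0.0071  0.142 ]
   tri [ 0.558  -0.065   0.1478] 0.4627
link_knob scene [305.6 172.8] 0.44 [ 0.5182 -0.0607  0.142 ]
link_knob top [288.8 202.1] 0.7 [0.5171 0.0601 0.142 ]
link_knob top [335.3 204.6] 0.48 [ 0.5126 -0.0486  0.142 ]
   tri [0.5352 0.0237 0.1987] 19.0511
adapter scene [345.  196.1] 0.72 [0.4768 0.0363 0.104 ]
adapter scene [333.5 214.5] 0.69 [0.54   0.0604 0.104 ]
adapter top [326.3 266. ] 0.65 [ 0.3717 -0.0296  0.104 ]
adapter top [290.3 202.1] 0.56 [0.524  0.0595 0.104 ]
   tri [ 0.3805 -0.0368 -0.0172] 3.1229
1.05
```

View pics/scenecrop.png

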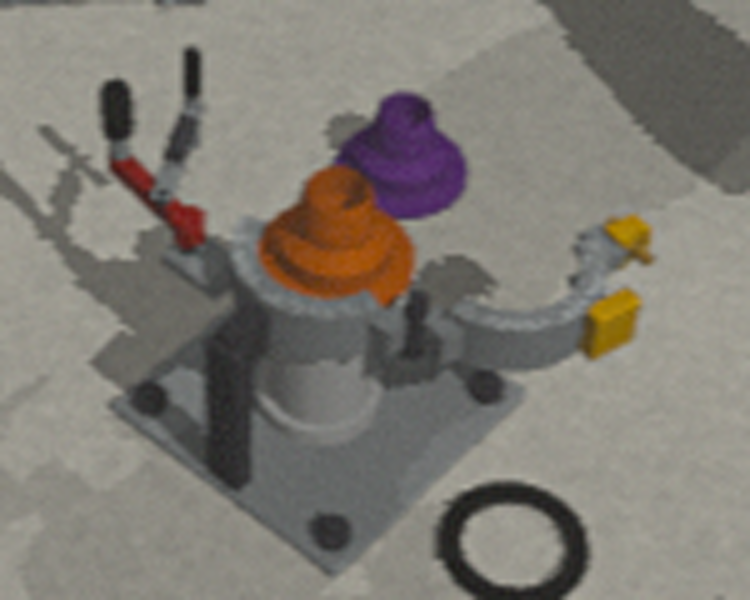

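View pics/topcrop.png

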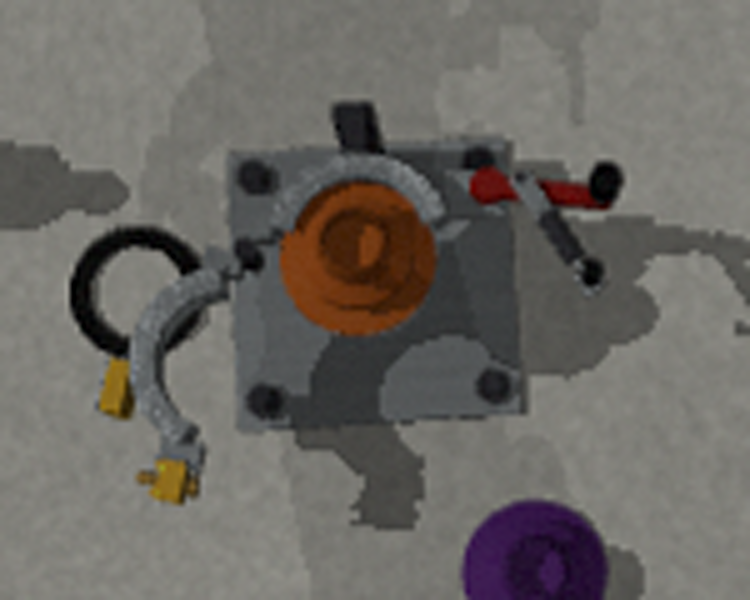

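```bash
python3 - <<'E'
from h import *
cs={n:cam(n) for n in("scene","top")}
obs=[]
zt=.006
for p,px in zip([(75,75),(75,-75),(-75,-75),(-75,75)],[(228,150),(512,142),(526,412),(240,432)]):
    obs.append(("top",np.array([*p,0])/1e3,np.array(px)/5+[220,150],1))
for p,px in zip([(75,-75),(-75,75),(75,75)],[(110,403),(525,388),(333,575)]):
    obs.append(("scene",np.array([*p,0])/1e3,np.array(px)/5+[270,160],1))
for n,p,px in [("scene",(0,54,104),(351.6,223.8)),("top",(0,54,104),(265.9,197.4)),("scene",(26,-64,104),(307.9,202)),("top",(26,-64,104),(316.5,187.1)),("scene",(0,0,104),(331.4,214.8)),("top",(0,0,104),(289.3,198.5))]:
    obs.append((n,np.array(p)/1e3,np.array(px),0))
def f(v):
    r=[]
    for n,p,px,e in obs:
        P=p.copy()
        if e:P[2]=v[3]
        P=R.from_euler('z',v[2]).apply(P)+[v[0],v[1],0]
        r.append(proj(cs[n],P)[0]-px)
    return np.concatenate(r)
r=least_squares(f,[.53,.06,0,.006],loss='soft_l1'); print(r.x.round(4)); print(f(r.x).reshape(-1,2).round(1).tolist())
s=ctrl.get_state(); M=R.from_rotvec(s["tool_rot"]).as_matrix(); print(M.round(3))
E
```

```text
[5.321e-01 5.610e-02 6.870e-02 4.000e-04]
[[-0.2, 0.1], [-1.4, -1.2], [-1.1, 0.1], [-0.8, -0.8], [-0.5, -0.1], [0.0, 0.8], [-0.5, -0.1], [0.7, -0.1], [3.7, 2.6], [-0.5, 2.2], [1.1, -0.2], [3.2, -3.0], [2.5, 0.3]]
[[ 0.     0.365  0.931]
 [ 0.     0.931 -0.365]
 [-1.     0.     0.   ]]
```

```bash
python3 -m crank '[-4,-36,46,0,0,0,87,-4,-36,46,0,0,0,87,-4,-36,46,0,0,0,87,-4,-36,46,0,0,0,87,-4,-36,46,0,0,0,87]'; python3 -m crank '[-4,-36,46,-0.14,0,0,87,-4,-30,51,-0.14,0,0,87,-4,-24,54,-0.14,0,0,87,-4,-20,56,0,0,0,87,-4,-20,54,0,0,0,87]'
```

```text
time: 1.78
position: [0.3865, 0.3517, 0.4252]
tool_rot: [0.294, 1.55, -0.293]
ft_force: [1.3, -0.1, 0.3]
grip_width: 1.005
time: 2.4
position: [0.6229, 0.1977, 0.4454]
tool_rot: [-0.036, 1.569, 0.037]
ft_force: [0.1, 1.2, 0.3]
grip_width: 0.998
```

```bash
python3 - <<'E'
from h import *
s=ctrl.get_state(); M=R.from_rotvec(s["tool_rot"]).as_matrix(); print(M.round(3),s["position"])
im=ctrl.get_image("wrist");cv2.imwrite("pics/w1.png",im[:,:,::-1])
E
```

```text
[[ 0.001 -0.046  0.999]
 [ 0.001  0.999  0.046]
 [-1.     0.001  0.001]] [0.62294293 0.19765076 0.44537955]
```

View pics/w1.png

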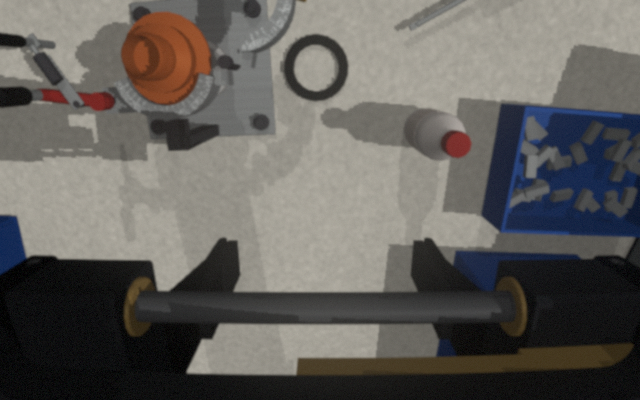

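The outlet is at the upper left of the wrist view (adapter at 155,55). I'll center over it.

```bash
python3 -m crank '[0,-28,-14,0,0,0,87,0,-35,-22,0,0,0,87,0,-35,-22,0,0,0,87,0,-25,-12,0,0,0,87,0,0,0,0,0,0,87]'; python3 - <<'E'
from h import *
s=ctrl.get_state(); c=cam("wrist",s); print(s["position"])
im=ctrl.get_image("wrist");cv2.imwrite("pics/w2.png",im[:,:,::-1]); np.save("w2.npy",im)
np.save("w2s.npy",np.r_[s["position"],s["tool_rot"]])
for t,z in [("outlet",0),("stub_face",.104),("hinge_pin",.104),("lever_pivot",.104),("push_pad",.1025),("half",0),("lever_knob",.142),("link_knob",.142),("adapter",.104)]:
    for d in ctrl.mark_of("wrist",t)[:2]: print(t,np.round(d["at"],1),round(d["confidence"],2),np.round(atz(c,d["at"],z),4))
E
```

```text
time: 3.08
position: [0.5567, 0.0699, 0.4454]
tool_rot: [-0.033, 1.569, 0.034]
ft_force: [0.3, 0.4, 0.4]
grip_width: 1.0
[0.55671584 0.06992777 0.44544548]
hinge_pin [373.2 147.1] 0.73 [0.5255 0.1125 0.104 ]
lever_pivot [248.  177.5] 0.94 [ 0.5586 -0.001   0.104 ]
lever_pivot [168.5 180.9] 0.55 [ 0.5648 -0.0762  0.104 ]
push_pad [456.3  78.4] 0.82 [0.4624 0.1803 0.1025]
half [516.7 186.5] 0.25 [0.5838 0.3125 0.    ]
lever_knob [170.4 182. ] 0.97 [ 0.5547 -0.0578  0.142 ]
link_knob [168.8 130.9] 0.83 [ 0.5126 -0.0556  0.142 ]
adapter [313.4 142.7] 0.61 [0.5239 0.0585 0.104 ]
```

View pics/w2.png

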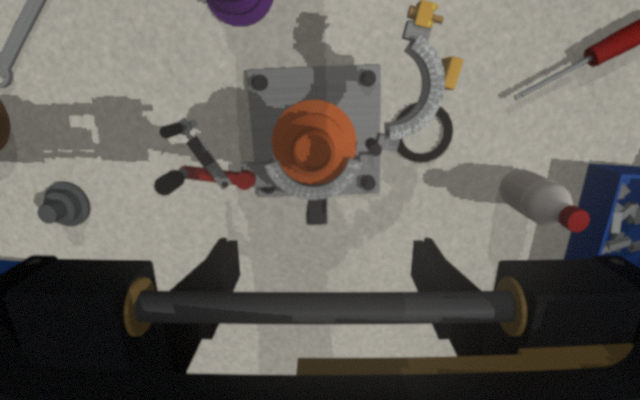

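```bash
python3 - <<'E'
import cv2,numpy as np
im=np.load("w2.npy")[:,:,::-1]
cv2.imwrite("pics/w2a.png",cv2.resize(im[50:230,235:395],None,fx=5,fy=3.3333*1,interpolation=2)) if 0 else cv2.imwrite("pics/w2a.png",cv2.resize(im[60:210,235:395],None,fx=4,fy=4,interpolation=2))
cv2.imwrite("pics/w2b.png",cv2.resize(im[0:170,360:480],None,fx=3.5,fy=3.5,interpolation=2))
cv2.imwrite("pics/w2c.png",cv2.resize(im[110:210,145:285],None,fx=5,fy=5,interpolation=2))
E
```

```text
(no output)
```

View pics/w2a.png

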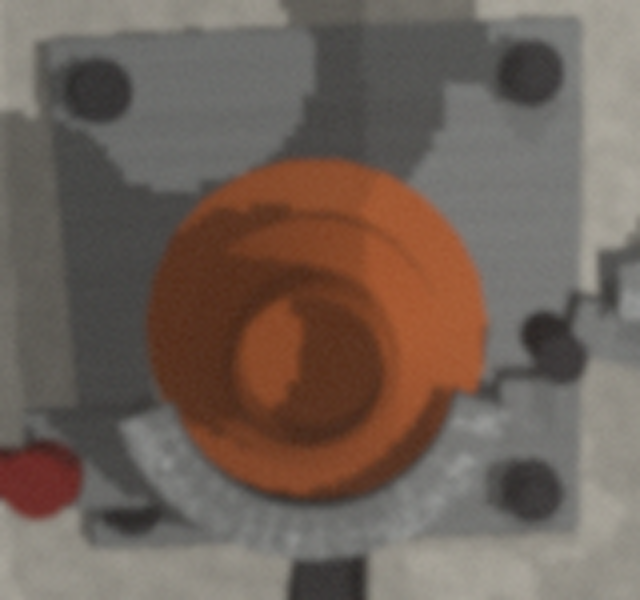

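View pics/w2b.png

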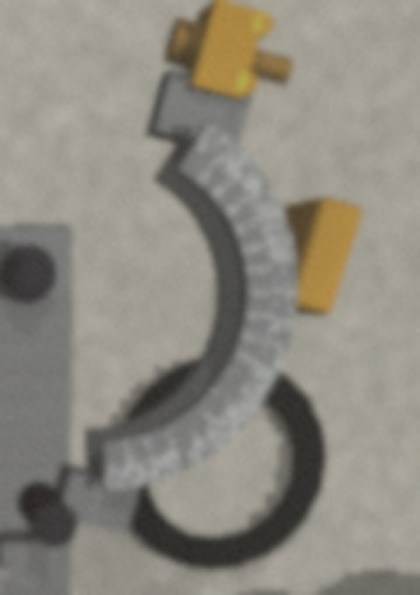

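View pics/w2c.png

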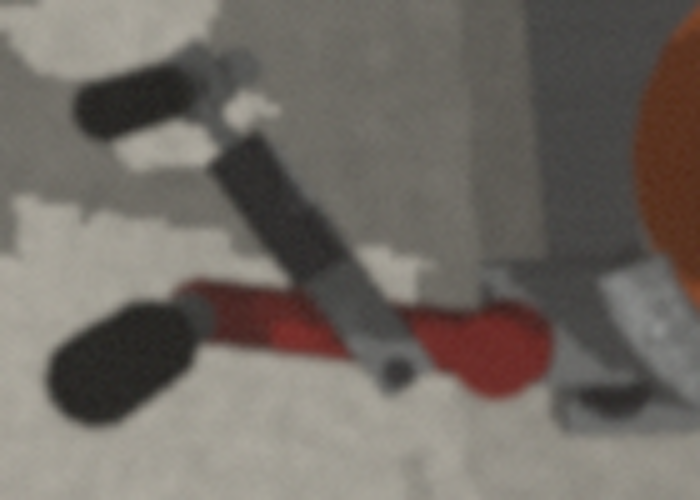

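```bash
python3 - <<'E'
from h import *
q=np.load("w2s.npy"); cs={n:cam(n) for n in("scene","top")}; cs["wrist"]=cam("wrist",{"position":q[:3],"tool_rot":q[3:]})
obs=[]
for p,px in zip([(75,75),(75,-75),(-75,-75),(-75,75)],[(228,150),(512,142),(526,412),(240,432)]):
    obs.append(("top",np.array([*p,0])/1e3,np.array(px)/5+[220,150],1))
for p,px in zip([(75,-75),(-75,75),(75,75)],[(110,403),(525,388),(333,575)]):
    obs.append(("scene",np.array([*p,0])/1e3,np.array(px)/5+[270,160],1))
for p,px in zip([(-75,-75),(-75,75),(75,75),(75,-75)],[(38,42),(580,18),(578,530),(90,545)]):
    obs.append(("wrist",np.array([*p,0])/1e3,np.array(px)/4+[235,60],1))
for n,p,px in [("scene",(0,54,104),(351.6,223.8)),("top",(0,54,104),(265.9,197.4)),("scene",(26,-64,104),(307.9,202)),("top",(26,-64,104),(316.5,187.1)),("scene",(0,0,104),(331.4,214.8)),("wrist",(0,54,104),(373.2,147.1)),("wrist",(26,-64,104),(248,177.5))]:
    obs.append((n,np.array(p)/1e3,np.array(px),0))
def fit(cams):
    O=[o for o in obs if o[0] in cams]
    def f(v):
        r=[]
        for n,p,px,e in O:
            P=p.copy()
            if e:P[2]=.008
            P=R.from_euler('z',v[2]).apply(P)+[v[0],v[1],0]
            r.append(proj(cs[n],P)[0]-px)
        return np.concatenate(r)
    r=least_squares(f,[.53,.06,0],loss='soft_l1'); print(cams,r.x.round(4)); print(f(r.x).reshape(-1,2).round(1).tolist()); return r.x
for c in(["scene"],["top"],["wrist"],["scene","top","wrist"]): v=fit(c)
o=np.array([v[0],v[1],0]);Rz=R.from_euler('z',v[2])
def ol(P): return (Rz.inv().apply(P-o)*1e3).round(1)
print("adapter",ol(atz(cs["wrist"],(314.2,142.5),.109)))
for t,px,z in [("push_pad",(456.3,78.4),.1025),("lever_knob",(170.4,182),.142),("link_knob",(168.8,130.9),.142)]: print(t,ol(atz(cs["wrist"],px,z)))
print("pad top crn", ol(atz(cs["wrist"],(360+358/3.5,205/3.5),.117)),ol(atz(cs["wrist"],(360+330/3.5,312/3.5),.117)))
E
```

```text
['scene'] [0.5354 0.0585 0.0766]
[[-1.0, -0.4], [0.2, -0.1], [-0.3, -0.5], [0.6, 1.1], [-1.0, 3.6], [2.9, -1.7]]
['top'] [0.5311 0.0549 0.07  ]
[[-0.2, -0.1], [-1.0, -1.5], [-0.6, 0.2], [-0.7, -0.6], [4.1, 3.1], [1.5, 0.2]]
['wrist'] [0.5292 0.0585 0.08  ]
[[0.5, -1.4], [0.7, -1.0], [0.6, 1.1], [-0.2, 1.8], [-0.2, -0.7], [-2.4, 1.6]]
['scene', 'top', 'wrist'] [0.5302 0.058  0.0788]
[[-1.6, 0.5], [-2.4, -1.5], [-1.5, 0.2], [-1.7, -0.0], [0.5, -1.6], [1.4, -1.4], [1.2, -1.9], [0.2, -0.5], [0.3, 0.0], [0.1, 1.9], [-0.7, 2.5], [2.1, -0.2], [2.8, 3.6], [0.5, 2.4], [0.1, 0.4], [4.4, -2.9], [-0.7, 0.4], [-2.9, 2.6]]
adapter [ -7.2   1.9 109. ]
push_pad [-57.9 127.2 102.5]
lever_knob [  15.4 -117.4  142. ]
link_knob [ -26.5 -111.9  142. ]
pad top crn [-73.5 126.2 117. ] [-49.3 120.9 117. ]
```

```bash
cat > g.py <<'E'
from h import *
O=np.array([.530,.058]);YAW=.078
def o2w(p): return O+R.from_euler('z',YAW).as_matrix()[:2,:2]@(np.array(p)/1e3)
def w2o(P): return R.from_euler('z',-YAW).as_matrix()[:2,:2]@(np.array(P)[:2]-O)*1e3
def goto(xy_o,z_tcp,zang_o):
    """print tool shift (mm) & turn for target: outlet xy of tool axis, TCP height m, tool-z angle in outlet frame"""
    s=ctrl.get_state();M=R.from_rotvec(s["tool_rot"]).as_matrix()
    t=np.append(o2w(xy_o),z_tcp); d=M.T@(t-s["position"])*1e3
    a=np.arctan2(M[1,2],M[0,2]); da=(zang_o+YAW-a+np.pi)%(2*np.pi)-np.pi
    zx=np.array([np.cos(zang_o+YAW),np.sin(zang_o+YAW),0]);T=np.c_[[0,0,-1],np.cross(zx,[0,0,-1]),zx]
    rv=(R.from_matrix(M).inv()*R.from_matrix(T)).as_rotvec()
    print("t",round(s["time"],2),"pos_o",w2o(s["position"]).round(1),"z",s["position"][2].round(4),"zang_o",round(a-YAW,3),"shift now-axes",d.round(1),"turn",rv.round(3),"F_o",(R.from_euler('z',-YAW).apply(s["ft_force"])).round(1),"grip",round(s["grip_width"],2),"J",np.round(s["joint_positions"],2))
def half(th,gap):
    r=R.from_euler('z',-th).as_matrix()[:2,:2]
    return np.array([0,54])+r@np.array([-52-9.5-gap,-76]), -th
E
python3 -c "
from g import *
xy,a=half(1.87,20);print(xy,a);goto(xy,.279,a)"
```

```text
[-48.60054801 154.28078945] -1.87
t 3.58 pos_o [28.3 12.7] z 0.4446 zang_o -0.031 shift now-axes [165.6 139.2 -81.3] turn [ 1.839 -0.     0.   ] F_o [ 0.4  0.7 -0.8] grip 1.0 J [-0.52  0.12  0.37  1.63 -0.04  1.41  1.48]
```

```bash
python3 -m crank '[0,28,-16,0,0,0,0,0,40,-25,0,0,0,0,0,40,-25,0,0,0,0,0,31,-15,0.184,0,0,0,0,0,0,0.184,0,0,0]' 20; python3 -m crank '[0,0,0,0.184,0,0,0,0,0,0,0.184,0,0,0,0,0,0,0.184,0,0,0,0,0,0,0.184,0,0,0,0,0,0,0.184,0,0,0]';python3 -m crank '[0,0,0,0.184,0,0,0,0,0,0,0.184,0,0,0,0,0,0,0.184,0,0,0,40,0,0,0,0,0,0,40,0,0,0,0,0,0]'; python3 -c "
from g import *
xy,a=half(1.87,20);print(xy,a);goto(xy,.279,a)"
```

```text
time: 4.2
position: [0.468, 0.2109, 0.4448]
tool_rot: [0.253, 1.557, -0.251]
ft_force: [-0.5, -0.7, -0.5]
grip_width: 0.516
time: 4.82
position: [0.4698, 0.2076, 0.4448]
tool_rot: [0.968, 1.345, -0.968]
ft_force: [0.6, 0.6, -0.4]
grip_width: 0.017
time: 5.45
position: [0.4699, 0.2076, 0.3643]
tool_rot: [1.373, 1.095, -1.37]
ft_force: [0.5, 0.5, -1.5]
grip_width: 0.009
[-48.60054801 154.28078945] -1.87
t 5.45 pos_o [-48.2 153.9] z 0.3643 zang_o -1.872 shift now-axes [85.3 -0.6 -0.2] turn [-0.002 -0.001 -0.001] F_o [ 0.5  0.5 -1.5] grip 0.01 J [-0.7   0.05  0.24  1.85 -0.01  1.24 -0.68]
```

```bash
python3 -m crank '[20,0,0,0,0,0,0,25,0,0,0,0,0,0,20,0,0,0,0,0,0,0,0,0,0,0,0,0,0,0,0,0,0,0,0]' ; python3 - <<'E'
from h import *
a=ctrl.get_image("scene")[150:270,330:450,::-1];b=ctrl.get_image("top")[150:270,200:320,::-1]
cv2.imwrite("pics/p1.png",cv2.resize(np.hstack([a,b]),(800,400),interpolation=2))
E
```

```text
time: 6.08
position: [0.4702, 0.2077, 0.3006]
tool_rot: [1.373, 1.095, -1.37]
ft_force: [-0.2, 0.4, -0.2]
grip_width: 0.003
```

View pics/p1.png

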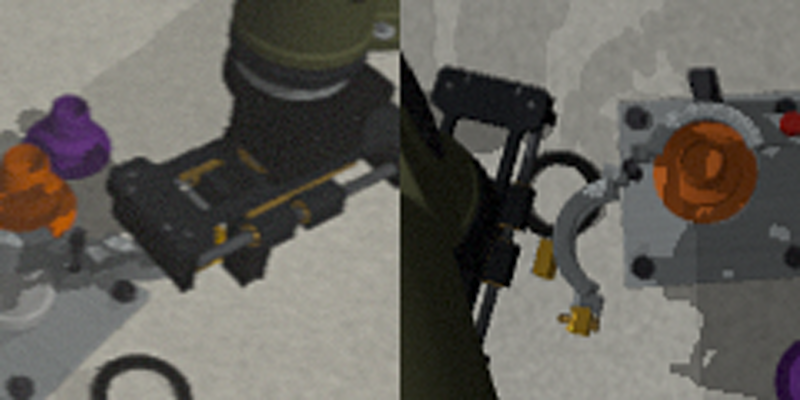

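```bash
python3 -m crank '[11,0,0,0,0,0,0,10,0,0,0,0,0,0,0,0,6,0,0,0,0,0,0,6,0,0,0,0,0,0,3,0,0,0,0]' ; python3 -c "
from g import *
xy,a=half(1.87,5);goto(xy,.279,a)"
```

```text
time: 6.8
position: [0.4666, 0.1921, 0.279]
tool_rot: [1.373, 1.095, -1.372]
ft_force: [0.8, 0.4, -0.2]
grip_width: 0.004
t 6.8 pos_o [-52.8 138.7] z 0.279 zang_o -1.873 shift now-axes [ 0.  -0.6 -1.2] turn [-0.003 -0.    -0.   ] F_o [ 0.8  0.4 -0.2] grip 0.0 J [-0.67  0.11  0.25  1.97 -0.03  1.06 -0.64]
```

```bash
python3 -m crank '[0,-1,3,0,0,0,0,0,-3,5,-0.05,0,0,0,0,-3,4,-0.05,0,0,0,0,-4.6,6.2,-0.08,0,0,0,0,-4.6,6.2,-0.08,0,0,0]' ; python3 -c "
from g import *
xy,a=half(1.61,0);goto(xy,.279,a)"
```

```text
time: 7.42
position: [0.447, 0.1714, 0.2792]
tool_rot: [1.181, 1.228, -1.178]
ft_force: [0.7, 1.0, -0.6]
grip_width: 0.004
t 7.42 pos_o [-74.  119.5] z 0.2792 zang_o -1.609 shift now-axes [0.2 0.5 1.1] turn [ 0.001 -0.002 -0.002] F_o [ 0.7  1.  -0.6] grip 0.0 J [-0.65  0.06  0.24  2.03 -0.02  1.06 -0.37]
```

```bash
python3 -m crank '[0,-4.6,7.3,-0.08,0,0,0,0,-4.6,7.3,-0.08,0,0,0,0,-4.6,6.3,-0.08,0,0,0,0,-4.6,6.3,-0.08,0,0,0,0,-4.6,6.3,-0.08,0,0,0]' ; python3 - <<'E'
from g import *
xy,a=half(1.21,0);goto(xy,.279,a)
a=ctrl.get_image("scene")[150:270,330:450,::-1];b=ctrl.get_image("top")[150:270,200:320,::-1]
cv2.imwrite("pics/p2.png",cv2.resize(np.hstack([a,b]),(800,400),interpolation=2))
E
```

```text
time: 8.05
position: [0.4301, 0.1346, 0.2791]
tool_rot: [0.88, 1.388, -0.878]
ft_force: [-2.8, 2.9, 1.6]
grip_width: 0.009
t 8.05 pos_o [-93.7  84.1] z 0.2791 zang_o -1.208 shift now-axes [ 0.1  1.  -0.3] turn [ 0.002 -0.002  0.   ] F_o [-2.5  3.1  1.6] grip 0.01 J [-0.62 -0.    0.26  2.09 -0.    1.06  0.08]
```

View pics/p2.png

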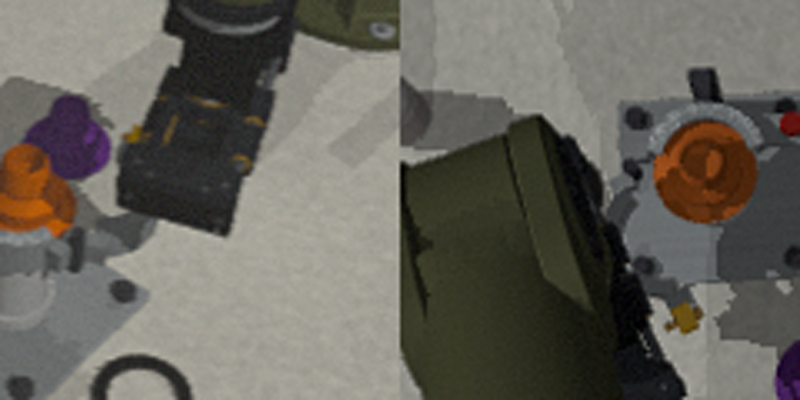

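```bash
python3 -m crank '[0,-4.2,6.3,-0.08,0,0,0,0,-4.2,6.3,-0.08,0,0,0,0,-4.6,6.3,-0.08,0,0,0,0,-4.6,6.3,-0.08,0,0,0,0,-4.6,6.3,-0.08,0,0,0]' ; python3 - <<'E'
from g import *
xy,a=half(.81,0);goto(xy,.279,a)
E
```

```text
time: 8.78
position: [0.4295, 0.0957, 0.2787]
tool_rot: [0.573, 1.496, -0.573]
ft_force: [-3.5, 2.0, 2.9]
grip_width: 0.005
t 8.78 pos_o [-97.2  45.4] z 0.2787 zang_o -0.81 shift now-axes [-0.3  0.4 -0.7] turn [-0.    -0.002  0.001] F_o [-3.3  2.3  2.9] grip 0.01 J [-0.58 -0.03  0.3   2.11  0.01  1.06  0.55]
```

```bash
python3 -m crank '[0,-4.5,6,-0.08,0,0,0,0,-4.5,6.2,-0.08,0,0,0,0,-4.6,6.2,-0.08,0,0,0,0,-4.6,6.2,-0.08,0,0,0,0,-4.6,6.2,-0.08,0,0,0]' ; python3 - <<'E'
from g import *
xy,a=half(.41,0);goto(xy,.279,a)
E
```

```text
time: 9.4
position: [0.4432, 0.0596, 0.2786]
tool_rot: [0.261, 1.557, -0.262]
ft_force: [-3.1, -0.1, 1.4]
grip_width: 0.007
t 9.4 pos_o [-86.4   8.3] z 0.2786 zang_o -0.411 shift now-axes [-0.4  0.3 -0.5] turn [-0.001 -0.002  0.001] F_o [-3.1  0.2  1.4] grip 0.01 J [-0.54 -0.01  0.35  2.1   0.    1.06  1.04]
```

```bash
python3 -m crank '[0,-2.9,3.8,-0.05,0,0,0,0,-2.9,3.8,-0.05,0,0,0,0,-2.4,3.1,-0.04,0,0,0,0,-1.8,2.3,-0.03,0,0,0,0,-1.8,2.3,-0.03,0,0,0]' ; python3 - <<'E'
from g import *
xy,a=half(.21,0);goto(xy,.279,a)
a=ctrl.get_image("scene")[150:270,270:390,::-1];b=ctrl.get_image("top")[150:270,230:350,::-1]
cv2.imwrite("pics/p3.png",cv2.resize(np.hstack([a,b]),(800,400),interpolation=2))
E
```

```text
time: 10.02
position: [0.4552, 0.0441, 0.2786]
tool_rot: [0.104, 1.57, -0.105]
ft_force: [-5.1, -0.2, 2.3]
grip_width: 0.003
t 10.03 pos_o [-75.6  -8. ] z 0.2786 zang_o -0.211 shift now-axes [-0.4  0.4 -0.5] turn [-0.001 -0.001  0.001] F_o [-5.1  0.2  2.3] grip 0.0 J [-0.52  0.01  0.37  2.08 -0.    1.06  1.29]
```

View pics/p3.png

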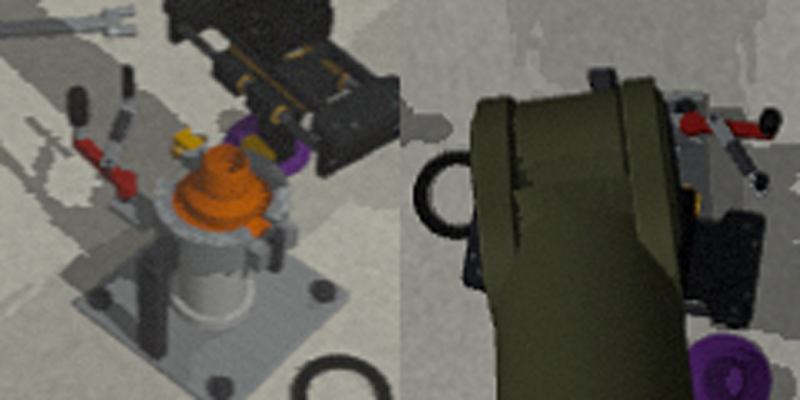

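```bash
python3 -m crank '[0,-1.2,1.5,-0.02,0,0,0,0,-1.2,1.5,-0.02,0,0,0,0,-1.2,1.5,-0.02,0,0,0,0,-0.6,0.8,-0.01,0,0,0,0,-0.6,0.8,-0.01,0,0,0]' ; python3 - <<'E'
from g import *
xy,a=half(.13,0);goto(xy,.279,a)
E
```

```text
time: 10.75
position: [0.4609, 0.0388, 0.2785]
tool_rot: [0.042, 1.571, -0.042]
ft_force: [-4.2, -2.8, 1.5]
grip_width: 0.008
t 10.75 pos_o [-70.4 -13.7] z 0.2785 zang_o -0.131 shift now-axes [-0.5  0.3 -0.5] turn [-0.001 -0.001  0.   ] F_o [-4.4 -2.4  1.5] grip 0.01 J [-0.52  0.02  0.38  2.06 -0.01  1.06  1.39]
```

```bash
python3 -m crank '[0,-0.6,0.8,-0.01,0,0,0,0,-0.6,0.8,-0.01,0,0,0,0,-0.6,0.8,-0.01,0,0,0,0,-0.6,0.8,-0.01,0,0,0,0,0,0,0,0,0,0]' ; python3 - <<'E'
from g import *
xy,a=half(.09,0);goto(xy,.279,a)
E
```

```text
time: 11.38
position: [0.464, 0.0362, 0.2786]
tool_rot: [0.01, 1.572, -0.011]
ft_force: [-5.3, -2.7, 0.6]
grip_width: 0.005
t 11.38 pos_o [-67.5 -16.6] z 0.2786 zang_o -0.092 shift now-axes [-0.4  0.3 -0.6] turn [-0.002 -0.001  0.001] F_o [-5.5 -2.3  0.6] grip 0.0 J [-0.51  0.03  0.38  2.06 -0.01  1.06  1.44]
```

```bash
python3 -m crank '[0,-0.5,0.7,-0.01,0,0,0,0,-0.5,0.7,-0.01,0,0,0,0,-0.5,0.7,-0.01,0,0,0,0,0,0,0,0,0,0,0,0,0,0,0,0,0]' ; python3 - <<'E'
from g import *
xy,a=half(.06,0);goto(xy,.279,a)
E
```

```text
time: 12.0
position: [0.466, 0.0346, 0.2785]
tool_rot: [-0.013, 1.572, 0.012]
ft_force: [-5.1, -2.7, 1.4]
grip_width: 0.007
t 12.0 pos_o [-65.6 -18.4] z 0.2785 zang_o -0.062 shift now-axes [-0.5  0.2 -0.4] turn [-0.002 -0.001  0.001] F_o [-5.3 -2.3  1.4] grip 0.01 J [-0.51  0.03  0.39  2.05 -0.01  1.06  1.47]
```

```bash
python3 -m crank '[0,-0.3,0.7,-0.01,0,0,0,0,-0.3,0.7,-0.01,0,0,0,0,0,0,0,0,0,0,0,0,0,0,0,0,0,0,0,0,0,0,0,0]' ; python3 - <<'E'
from g import *
xy,a=half(.04,0);goto(xy,.279,a)
a=ctrl.get_image("scene")[150:270,270:390,::-1];b=ctrl.get_image("top")[150:270,230:350,::-1]
cv2.imwrite("pics/p4.png",cv2.resize(np.hstack([a,b]),(800,400),interpolation=2))
E
```

```text
time: 12.62
position: [0.4674, 0.0337, 0.2786]
tool_rot: [-0.029, 1.572, 0.027]
ft_force: [-6.1, -3.0, 1.4]
grip_width: 0.005
t 12.62 pos_o [-64.3 -19.3] z 0.2786 zang_o -0.042 shift now-axes [-0.4 -0.2 -0.2] turn [-0.002 -0.001  0.001] F_o [-6.3 -2.5  1.4] grip 0.01 J [-0.51  0.04  0.39  2.05 -0.01  1.06  1.49]
```

View pics/p4.png

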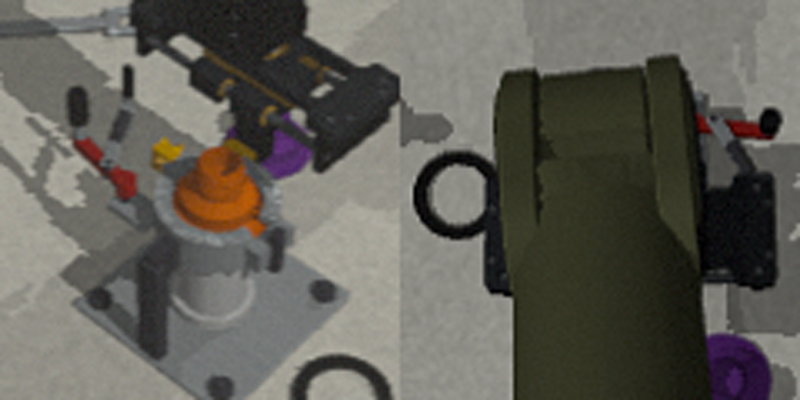

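```bash
for i in 1; do python3 -m crank '[0,-0.3,0.6,-0.008,0,0,0,0,-0.3,0.6,-0.008,0,0,0,0,0,0,0,0,0,0,0,0,0,0,0,0,0,0,0,0,0,0,0,0]'; done
```

```text
time: 13.35
position: [0.4685, 0.0329, 0.2785]
tool_rot: [-0.042, 1.572, 0.04]
ft_force: [-5.1, -3.9, 1.7]
grip_width: 0.003
```

```bash
python3 -m crank '[0,-0.3,0.5,-0.008,0,0,0,0,-0.2,0.5,-0.008,0,0,0,0,0,0,0,0,0,0,0,0,0,0,0,0,0,0,0,0,0,0,0,0]'
```

```text
time: 13.98
position: [0.4694, 0.0325, 0.2785]
tool_rot: [-0.055, 1.573, 0.052]
ft_force: [-6.6, -4.7, 3.0]
grip_width: 0.0
```

```bash
python3 -m crank '[0,-0.2,0.5,0,0,0,0,0,0,0.5,0,0,0,0,0,0,0,0,0,0,0,0,0,0,0,0,0,0,0,0,0,0,0,0,0]'
```

```text
time: 14.6
position: [0.4699, 0.0323, 0.2785]
tool_rot: [-0.055, 1.574, 0.052]
ft_force: [-9.5, -4.7, 5.7]
grip_width: 0.001
```

```bash
python3 -m crank '[0,0,0.4,0,0,0,0,0,0,0,0,0,0,0,0,0,0,0,0,0,0,0,0,0,0,0,0,0,0,0,0,0,0,0,0]'; python3 - <<'E'
from g import *
goto((-61.5,-22),.279,0)
im=ctrl.get_image("scene")[170:270,280:380,::-1]
cv2.imwrite("pics/p5.png",cv2.resize(im,(600,600),interpolation=2))
E
```

```text
time: 15.22
position: [0.4701, 0.0323, 0.2785]
tool_rot: [-0.054, 1.575, 0.052]
ft_force: [-9.4, -5.1, 6.1]
grip_width: 0.01
t 15.22 pos_o [-61.7 -21. ] z 0.2785 zang_o -0.01 shift now-axes [-0.5 -1.   0.2] turn [-0.01  -0.005  0.001] F_o [-9.7 -4.3  6.1] grip 0.01 J [-0.5   0.04  0.39  2.04 -0.02  1.06  1.53]
```

View pics/p5.png

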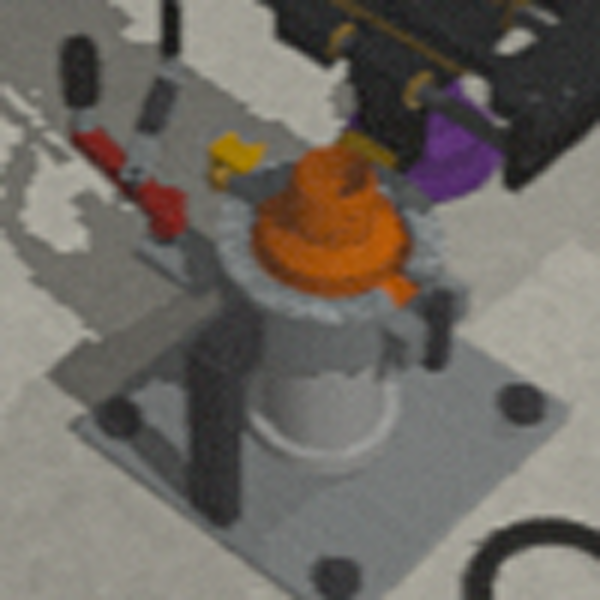

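```bash
python3 -m crank '[0,0,0.5,0,0,0,0,0,0,0,0,0,0,0,0,0,0,0,0,0,0,0,0,0,0,0,0,0,0,0,0,0,0,0,0]'
```

```text
time: 15.9
position: [0.4703, 0.0323, 0.2785]
tool_rot: [-0.055, 1.576, 0.052]
ft_force: [-11.9, -5.5, 8.7]
grip_width: 0.003
```

```bash
python3 -m crank '[0,0,-2,0,0,0,0,0,0,-5,0,0,0,0,0,0,-12,0,0,0,0,-20,0,0,0,0,0,0,-60,0,0,0,0,0,40]'; python3 -m crank '[-50,0,0,0,0,0,40,-40,0,20,0,0,0,40,0,0,40,0,0,0,40,0,0,40,0,0,0,40,0,0,20,0,0,0,40]'; python3 - <<'E'
from g import *
goto((0,0),.43,0)
s=ctrl.get_state()
im=ctrl.get_image("wrist");np.save("w3.npy",im);np.save("w3s.npy",np.r_[s["position"],s["tool_rot"]]);cv2.imwrite("pics/w3.png",im[:,:,::-1])
E
```

```text
time: 16.52
position: [0.4514, 0.0325, 0.3574]
tool_rot: [-0.055, 1.575, 0.053]
ft_force: [1.1, 0.9, 0.3]
grip_width: 0.054
time: 17.15
position: [0.5739, 0.0411, 0.4488]
tool_rot: [-0.054, 1.568, 0.054]
ft_force: [-1.1, -0.1, -0.8]
grip_width: 0.45
t 17.15 pos_o [ 42.5 -20.2] z 0.4488 zang_o -0.009 shift now-axes [ 18.8  19.9 -42.7] turn [-0.009  0.002 -0.   ] F_o [-1.1 -0.  -0.8] grip 0.45 J [-0.49  0.14  0.42  1.59 -0.06  1.42  1.57]
```

View pics/w3.png

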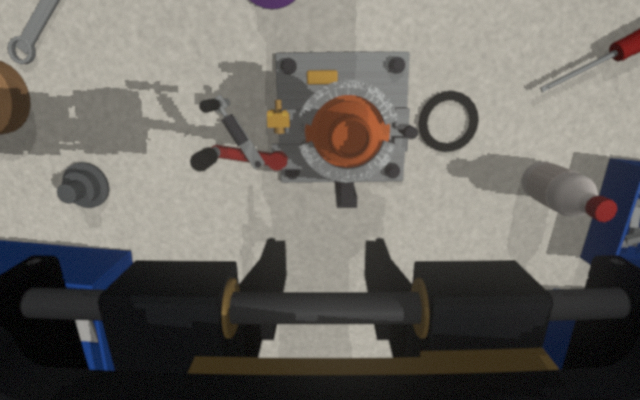

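```bash
python3 - <<'E'
from g import *
im=np.load("w3.npy");q=np.load("w3s.npy");s={"position":q[:3],"tool_rot":q[3:]};c=cam("wrist",s)
cv2.imwrite("pics/w3a.png",cv2.resize(im[40:200,190:420,::-1],None,fx=3.4,fy=3.4,interpolation=2))
for t,z in [("push_pad",.1025),("lever_pivot",.104),("hinge_pin",.104),("lever_knob",.142),("link_knob",.142),("stub_face",.104),("adapter",.104)]:
    for d in ctrl.mark_of("wrist",t)[:2]: print(t,np.round(d["at"],1),round(d["confidence"],2),w2o(atz(c,d["at"],z)).round(1))
# project expected
for nm,p in {"pad_top_mid":(-52,-22,117),"pad_in":(-44,-22,117),"keeper_pin":(-25.5,-61,104),"hinge":(0,54,117),"pivot":(26,-64,104)}.items():
    print(nm,proj(c,np.append(o2w(p[:2]),p[2]/1e3))[0].round(1))
E
```

```text
push_pad [323.3  72.4] 0.56 [-51.  -20.5]
lever_pivot [279.6 159. ] 0.76 [ 24.5 -61.5]
hinge_pin [404.3 130.3] 0.76 [-0.8 51.9]
hinge_pin [207.4 103.6] 0.28 [ -26.3 -123.4]
lever_knob [202.5 156.4] 0.64 [  13.7 -119.5]
link_knob [207.4 105. ] 0.87 [ -27.1 -111.3]
adapter [347.5 131.2] 0.76 [-0.3  0.7]
adapter [277.1 159.3] 0.46 [ 24.8 -63.8]
pad_top_mid [321.4  70.7]
pad_in [321.5  80.8]
keeper_pin [277.6 103.2]
hinge [409.8 133.1]
pivot [276.9 160.6]
```

View pics/w3a.png

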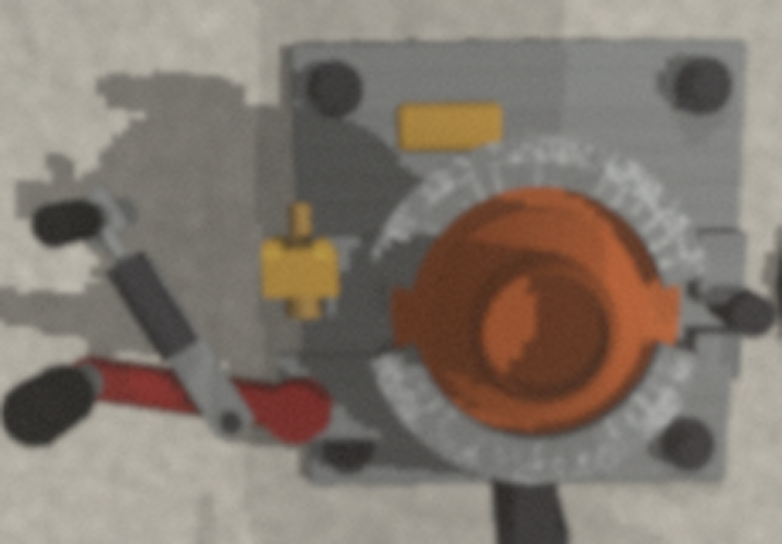

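```bash
python3 - <<'E'
from g import *
im=np.load("w3.npy")
a=cv2.resize(im[90:140,250:310,::-1],(480,400),interpolation=2)
b=ctrl.get_image("scene")[180:220,300:330,::-1]
cv2.imwrite("pics/k1.png",np.hstack([a,cv2.resize(b,(300,400),interpolation=2)]))
q=np.load("w3s.npy");s={"position":q[:3],"tool_rot":q[3:]};c=cam("wrist",s)
for x,y in [(-25.5,-61),(-22,-61),(-22,-52),(-22,-70)]:
  for z in (88,117,125): print(x,y,z,((proj(c,np.append(o2w((x,y)),z/1e3))[0]-[250,90])*8).round(0), ((proj(cam("scene"),np.append(o2w((x,y)),z/1e3))[0]-[300,180])*10).round(0)+[480,0])
E
```

```text
-25.5 -61 88 [238.  98.] [717. 184.]
-25.5 -61 117 [205. 113.] [718. 100.]
-25.5 -61 125 [195. 117.] [719.  77.]
-22 -61 88 [239. 129.] [707. 191.]
-22 -61 117 [207. 146.] [709. 108.]
-22 -61 125 [197. 152.] [709.  84.]
-22 -52 88 [317. 128.] [735. 209.]
-22 -52 117 [291. 145.] [736. 125.]
-22 -52 125 [283. 150.] [737. 102.]
-22 -70 88 [162. 130.] [681. 174.]
-22 -70 117 [122. 148.] [681.  90.]
-22 -70 125 [110. 153.] [681.  67.]
```

View pics/k1.png

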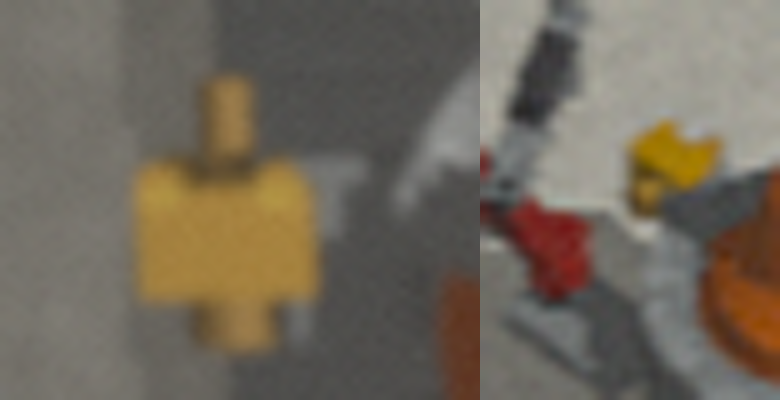

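```bash
python3 -m crank '[10,-25,-20,-0.009,0,0,40,20,-33,-25,0,0,0,40,20,-33,-24,0,0,0,40,15,0,0,0,0,0,40,15,0,0,0,0,0,40]'; python3 - <<'E'
from g import *
goto((-27,-111.5),.312,0)
s=ctrl.get_state();c=cam("wrist",s)
im=ctrl.get_image("wrist");cv2.imwrite("pics/w4.png",im[:,:,::-1])
for t,z in [("lever_pivot",.104),("lever_knob",.142),("link_knob",.142)]:
    for d in ctrl.mark_of("wrist",t)[:2]: print(t,np.round(d["at"],1),round(d["confidence"],2),w2o(atz(c,d["at"],z)).round(1))
print(proj(c,np.append(o2w((-27,-111.5)),.142)))
E
```

```text
time: 18.23
position: [0.5106, -0.055, 0.3685]
tool_rot: [-0.06, 1.568, 0.062]
ft_force: [0.7, 0.2, -0.3]
grip_width: 0.458
t 18.23 pos_o [ -28.1 -111.1] z 0.3685 zang_o -0.0 shift now-axes [56.5 -0.4  1. ] turn [-0.     0.002 -0.001] F_o [ 0.7  0.2 -0.3] grip 0.46 J [-0.41  0.05  0.48  1.85 -0.02  1.25  1.73]
lever_pivot [388.8 272.7] 0.79 [ 26.5 -61.5]
lever_pivot [96.8 51.5] 0.55 [-135.2 -260.1]
lever_knob [312.6 288.3] 0.83 [  16.3 -118.8]
link_knob [324.9 227.8] 0.8 [ -26.8 -110.6]
link_knob [472.9 239.6] 0.56 [-18.3 -16.6]
[[323.52906008 227.54674396]]
```

View pics/w4.png

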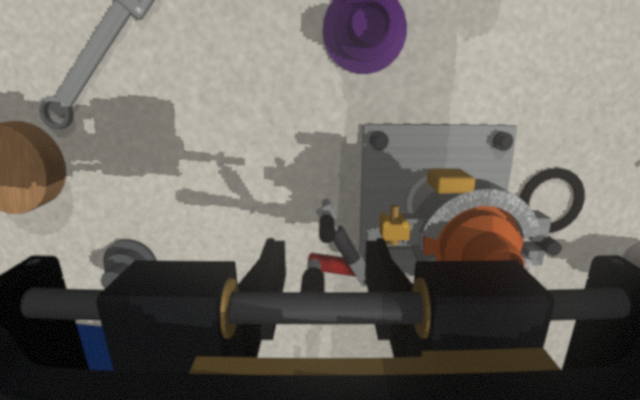

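```bash
python3 -m crank '[20,0,1,0,0,0,40,25,0,0,0,0,0,40,10,0,0,0,0,0,40,0,0,0,0,0,0,0,0,0,0,0,0,0]' 15; python3 -m crank '[0,0,0,0,0,0,0,0,0,0,0,0,0,0,0,0,0,0,0,0,0,0,0,0,0,0,0,0,0,0,0,0,0,0,0]' 15; python3 -c "
from g import *
goto((-27,-111.5),.313,0)"
```

```text
time: 19.05
position: [0.5106, -0.0556, 0.3688]
tool_rot: [-0.061, 1.57, 0.061]
ft_force: [0.3, 0.9, 0.0]
grip_width: 0.027
t 19.05 pos_o [ -28.2 -111.7] z 0.3688 zang_o -0.001 shift now-axes [55.8  0.2  1.2] turn [-0.001  0.    -0.   ] F_o [0.3 0.9 0. ] grip 0.03 J [-0.41  0.05  0.48  1.85 -0.02  1.25  1.73]$: bad value
```

```bash
python3 -m crank '[0,0,1,0,0,0,40,0,0,0,0,0,0,40,0,0,0,0,0,0,40,10,0,0,0,0,0,40,10,0,0,0,0,0,40]' 15; python3 -m crank '[15,0,0,0,0,0,40,15,0,0,0,0,0,40,5,0,0,0,0,0,40,0,0,0,0,0,0,0,0,0,0,0,0,0,0]' ;python3 -m crank '[0,0,0,0,0,0,0,0,0,0,0,0,0,0,0,0,0,0,0,0,0,0,0,0,0,0,0,0,0,0,0,0,0,0,0]' 15; python3 -c "
from g import *
goto((-27,-111.5),.313,0)"
```

```text
time: 19.68
position: [0.5114, -0.0555, 0.3479]
tool_rot: [-0.061, 1.57, 0.061]
ft_force: [-0.2, 0.6, -0.2]
grip_width: 0.441
time: 20.3
position: [0.5119, -0.0555, 0.3142]
tool_rot: [-0.061, 1.569, 0.061]
ft_force: [0.3, -0.4, -0.1]
grip_width: 0.312
time: 20.92
position: [0.5118, -0.0555, 0.3141]
tool_rot: [-0.061, 1.569, 0.061]
ft_force: [-0.1, 1.0, 3.2]
grip_width: 0.107
t 20.93 pos_o [ -27.  -111.7] z 0.3141 zang_o -0.001 shift now-axes [1.1 0.2 0. ] turn [-0.001  0.001 -0.   ] F_o [-0.   1.   3.2] grip 0.11 J [-0.4   0.1   0.49  1.91 -0.05  1.14  1.75]
```

```bash
python3 -m crank '[0,7,-3,0,0,0,0,0,7,-3,0,0,0,0,0,8,-2.5,0,0,0,0,0,9,-0.8,0,0,0,0,0,0,0,0,0,0,0]' ; python3 -c "
from g import *
goto((-36,-72),.314,0)"
```

```text
time: 21.55
position: [0.4997, -0.0238, 0.3139]
tool_rot: [-0.061, 1.57, 0.063]
ft_force: [-1.4, -1.7, 5.6]
grip_width: 0.105
t 21.55 pos_o [-36.6 -79.2] z 0.3139 zang_o 0.001 shift now-axes [-0.1  7.2  0.6] turn [ 0.001 -0.    -0.001] F_o [-1.5 -1.6  5.6] grip 0.11 J [-0.44  0.07  0.46  1.95 -0.03  1.14  1.68]
```

```bash
python3 -m crank '[0,4,0,0,0,0,0,0,4,0.3,0,0,0,0,0,4,0.7,0,0,0,0,0,4,1,0,0,0,0,0,3,0.7,0,0,0,0]' ; python3 - <<'E'
from g import *
goto((-33.5,-60),.314,0)
im=ctrl.get_image("scene")[170:250,290:370,::-1];im2=ctrl.get_image("top")[160:240,270:350,::-1]
cv2.imwrite("pics/p6.png",cv2.resize(np.hstack([im,im2]),(800,400),interpolation=2))
E
```

```text
time: 22.18
position: [0.5013, -0.0055, 0.3137]
tool_rot: [-0.061, 1.57, 0.061]
ft_force: [-0.8, -1.5, 3.7]
grip_width: 0.11
t 22.18 pos_o [-33.6 -61.1] z 0.3137 zang_o -0.0 shift now-axes [-0.3  1.1  0.1] turn [-0.  0. -0.] F_o [-0.9 -1.5  3.7] grip 0.11 J [-0.46  0.07  0.44  1.94 -0.03  1.14  1.64]
```

View pics/p6.png

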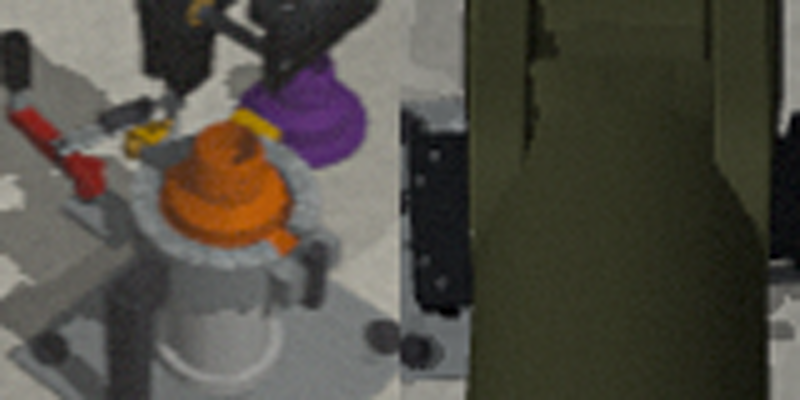

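```bash
python3 -m crank '[0,0.5,1,0,0,0,0,0,0.5,1,0,0,0,0,0,0,1,0,0,0,0,0,0,1,0,0,0,0,0,0,0,0,0,0,0]' ; python3 - <<'E'
from g import *
goto((-25.5,-60),.314,0)
s=ctrl.get_state();im=ctrl.get_image("wrist");cv2.imwrite("pics/w5.png",cv2.resize(im[170:290,240:440,::-1],(800,480),interpolation=2))
E
```

```text
time: 22.9
position: [0.5048, -0.0049, 0.3137]
tool_rot: [-0.06, 1.571, 0.061]
ft_force: [-3.2, -0.2, 5.8]
grip_width: 0.109
t 22.9 pos_o [-30.  -60.7] z 0.3137 zang_o -0.001 shift now-axes [-0.3  0.7  4.5] turn [-0.001 -0.001 -0.   ] F_o [-3.2  0.1  5.8] grip 0.11 J [-0.46  0.08  0.44  1.94 -0.04  1.14  1.64]
```

View pics/w5.png

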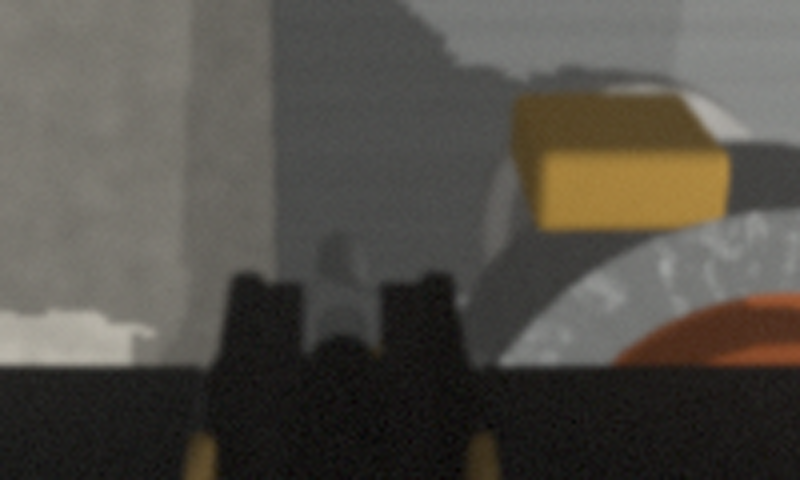

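```bash
python3 -m crank '[0,0,0.4,0,0,0,0,0,0,0.4,0,0,0,0,0,0,0,0,0,0,0,0,0,0,0,0,0,0,0,0,0,0,0,0,0]' ; python3 -c "
from g import *
goto((-25.5,-60),.314,0)"
```

```text
time: 23.58
position: [0.5056, -0.0047, 0.3137]
tool_rot: [-0.06, 1.571, 0.061]
ft_force: [-2.9, 0.2, 5.4]
grip_width: 0.107
t 23.57 pos_o [-29.2 -60.6] z 0.3137 zang_o -0.001 shift now-axes [-0.3  0.6  3.7] turn [-0.001 -0.001 -0.001] F_o [-2.9  0.4  5.4] grip 0.11 J [-0.46  0.08  0.44  1.93 -0.04  1.14  1.64]
```

```bash
python3 -m crank '[0,0,0.4,0,0,0,0,0,0,0.4,0,0,0,0,0,0,0.4,0,0,0,0,0,0,0,0,0,0,0,0,0,0,0,0,0,0]' ; python3 -m crank '[0,0,0.4,0,0,0,0,0,0,0.4,0,0,0,0,0,0,0.4,0,0,0,0,0,0,0,0,0,0,0,0,0,0,0,0,0,0]' ; python3 -c "
from g import *
goto((-25.5,-60),.314,0)"
```

```text
time: 24.2
position: [0.5067, -0.0045, 0.3137]
tool_rot: [-0.06, 1.571, 0.061]
ft_force: [-2.4, 0.8, 6.3]
grip_width: 0.107
time: 24.82
position: [0.5079, -0.0043, 0.3137]
tool_rot: [-0.06, 1.571, 0.061]
ft_force: [-3.8, 1.0, 6.5]
grip_width: 0.102
t 24.82 pos_o [-26.9 -60.4] z 0.3137 zang_o -0.001 shift now-axes [-0.3  0.4  1.4] turn [-0.001 -0.002 -0.001] F_o [-3.7  1.3  6.5] grip 0.1 J [-0.46  0.08  0.44  1.93 -0.04  1.14  1.64]
```

```bash
python3 -m crank '[0,0,0.4,0,0,0,0,0,0,0.4,0,0,0,0,0,0,0.4,0,0,0,0,0,0,0,0,0,0,0,0,0,0,0,0,0,0]'
```

```text
time: 25.45
position: [0.509, -0.0041, 0.3137]
tool_rot: [-0.06, 1.572, 0.062]
ft_force: [-3.3, 0.9, 6.4]
grip_width: 0.106
```

```bash
python3 -m crank '[0,0,0.4,0,0,0,0,0,0,0.4,0,0,0,0,0,0,0.4,0,0,0,0,0,0,0,0,0,0,0,0,0,0,0,0,0,0]' ; python3 -c "
from g import *
goto((-25.5,-60),.314,0)"
```

```text
time: 26.08
position: [0.51, -0.0038, 0.3137]
tool_rot: [-0.06, 1.572, 0.062]
ft_force: [-5.1, 1.3, 6.8]
grip_width: 0.111
t 26.07 pos_o [-24.7 -60.1] z 0.3137 zang_o -0.0 shift now-axes [-0.3  0.1 -0.8] turn [-0.    -0.002 -0.002] F_o [-5.   1.7  6.8] grip 0.11 J [-0.46  0.09  0.44  1.92 -0.04  1.14  1.64]
```

```bash
python3 -m crank '[0,0,0.4,0,0,0,0,0,0,0.4,0,0,0,0,0,0,0,0,0,0,0,0,0,0,0,0,0,0,0,0,0,0,0,0,0]' ; python3 -c "
from g import *
goto((-25.5,-60),.314,0)"
```

```text
time: 26.7
position: [0.5107, -0.0036, 0.3137]
tool_rot: [-0.06, 1.573, 0.062]
ft_force: [-4.2, 2.5, 7.0]
grip_width: 0.105
t 26.7 pos_o [-24.  -59.9] z 0.3137 zang_o -0.0 shift now-axes [-0.3 -0.1 -1.5] turn [-0.    -0.003 -0.002] F_o [-4.   2.9  7. ] grip 0.1 J [-0.46  0.09  0.44  1.92 -0.04  1.14  1.65]
```

```bash
python3 -m crank '[0,0.5,0,0,0,0,0,0,0.5,0,0,0,0,0,0,0.4,0.4,0,0,0,0,0,0,0.4,0,0,0,0,0,0,0,0,0,0,0]' ; python3 -c "
from g import *
goto((-25.5,-60),.314,0)"
```

```text
time: 27.32
position: [0.5112, -0.0026, 0.3137]
tool_rot: [-0.06, 1.574, 0.062]
ft_force: [-5.8, 0.2, 8.5]
grip_width: 0.105
t 27.32 pos_o [-23.5 -59. ] z 0.3137 zang_o -0.001 shift now-axes [-0.3 -1.  -2. ] turn [-0.001 -0.004 -0.001] F_o [-5.8  0.6  8.5] grip 0.1 J [-0.46  0.09  0.44  1.92 -0.04  1.14  1.64]
```

```bash
python3 -m crank '[0,0,0.4,0,0,0,0,0,0,0.3,0,0,0,0,0,0,0,0,0,0,0,0,0,0,0,0,0,0,0,0,0,0,0,0,0]' ; python3 -c "
from g import *
goto((-25.5,-60),.314,0)"
```

```text
time: 27.95
position: [0.5116, -0.0027, 0.3136]
tool_rot: [-0.06, 1.575, 0.062]
ft_force: [-6.9, 0.7, 10.0]
grip_width: 0.108
t 27.95 pos_o [-23.1 -59. ] z 0.3136 zang_o -0.001 shift now-axes [-0.3 -1.  -2.4] turn [-0.001 -0.005 -0.001] F_o [-6.8  1.2 10. ] grip 0.11 J [-0.46  0.09  0.44  1.92 -0.05  1.14  1.64]
```

```bash
python3 -m crank '[0,0.5,0,0,0,0,0,0,0.5,0,0,0,0,0,0,0.5,0,0,0,0,0,0,0,0,0,0,0,0,0,0,0,0,0,0,0]' ; python3 -m crank '[0,-1,0,0,0,0,0,0,-1,0,0,0,0,0,0,-1,0,0,0,0,0,0,0,0,0,0,0,0,0,0,0,0,0,0,0]' ;python3 -c "
from g import *
goto((-25.5,-60),.314,0)"
```

```text
time: 28.58
position: [0.5115, -0.0022, 0.3137]
tool_rot: [-0.061, 1.575, 0.06]
ft_force: [-7.7, -1.5, 9.3]
grip_width: 0.11
time: 29.2
position: [0.5119, -0.0034, 0.3137]
tool_rot: [-0.06, 1.574, 0.063]
ft_force: [-6.5, 2.9, 8.1]
grip_width: 0.11
t 29.2 pos_o [-22.8 -59.8] z 0.3137 zang_o 0.0 shift now-axes [-0.3 -0.2 -2.7] turn [ 0.    -0.004 -0.002] F_o [-6.3  3.4  8.1] grip 0.11 J [-0.46  0.1   0.44  1.92 -0.05  1.14  1.65]
```

```bash
python3 -m crank '[0,0.5,-0.5,0,0,0,0,0,0.5,-0.5,0,0,0,0,0,0.5,-0.3,0,0,0,0,0,0,0,0,0,0,0,0,0,0,0,0,0,0]' ; python3 -m crank '[0,-0.7,0,0,0,0,0,0,-0.7,0,0,0,0,0,0,-0.6,0,0,0,0,0,0,0,0,0,0,0,0,0,0,0,0,0,0,0]' ;python3 -c "
from g import *
goto((-25.5,-60),.314,0)"
```

```text
time: 29.82
position: [0.5111, -0.0029, 0.3137]
tool_rot: [-0.06, 1.571, 0.061]
ft_force: [-3.8, 1.0, 6.2]
grip_width: 0.109
time: 30.45
position: [0.5112, -0.004, 0.3137]
tool_rot: [-0.06, 1.572, 0.063]
ft_force: [-3.3, 2.3, 5.4]
grip_width: 0.106
t 30.45 pos_o [-23.6 -60.3] z 0.3137 zang_o 0.0 shift now-axes [-0.3  0.3 -1.9] turn [ 0.    -0.002 -0.002] F_o [-3.1  2.6  5.4] grip 0.11 J [-0.46  0.09  0.44  1.92 -0.05  1.14  1.65]
```

```bash
python3 -m crank '[0,-0.5,0,0,0,0,0,0,-0.5,0,0,0,0,0,0,-0.5,0,0,0,0,0,0,0,0,0,0,0,0,0,0,0,0,0,0,0]' ;python3 - <<'E'
from g import *
goto((-25.5,-60),.314,0)
s=ctrl.get_state();im=ctrl.get_image("wrist");cv2.imwrite("pics/w6.png",cv2.resize(im[170:290,240:440,::-1],(800,480),interpolation=2))
im=ctrl.get_image("scene")[180:220,290:330,::-1]
cv2.imwrite("pics/p7.png",cv2.resize(im,(600,600),interpolation=2))
E
```

```text
time: 31.08
position: [0.5112, -0.0057, 0.3137]
tool_rot: [-0.06, 1.572, 0.063]
ft_force: [-4.2, 0.9, 7.3]
grip_width: 0.111
t 31.07 pos_o [-23.7 -62. ] z 0.3137 zang_o -0.0 shift now-axes [-0.3  2.  -1.8] turn [-0.    -0.002 -0.002] F_o [-4.1  1.2  7.3] grip 0.11 J [-0.46  0.09  0.44  1.92 -0.05  1.14  1.65]
```

View pics/p7.png

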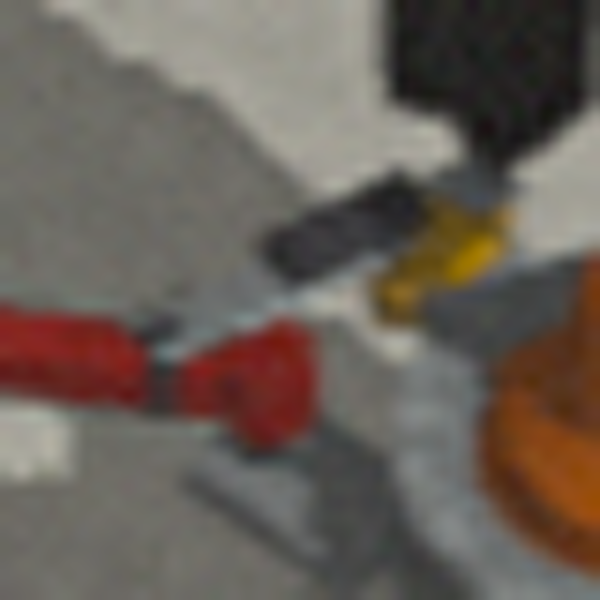

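View pics/w6.png

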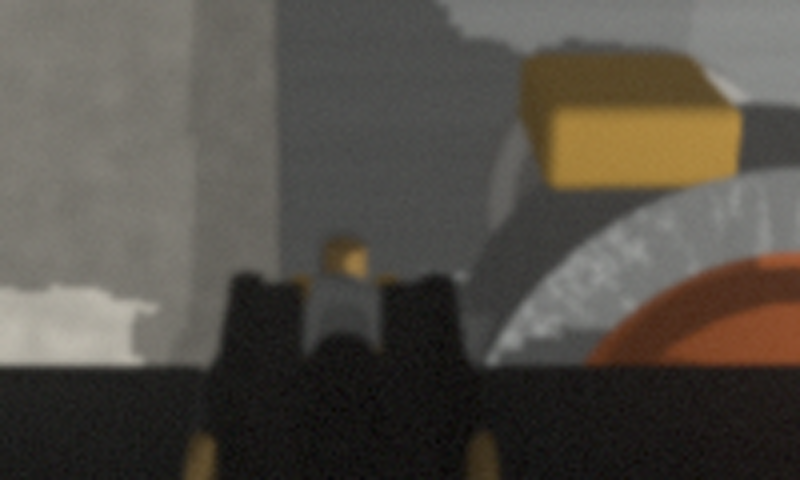

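```bash
python3 - <<'E'
from g import *
s=ctrl.get_state();c=cam("wrist",s)
for z in(.08,.09,.1025,.117): print(z,[w2o(atz(c,(240+x/4,170+y/4),z)).round(1) for x,y in((325,240),(368,240),(368,270))])
print("knob/pin",w2o(atz(c,(240+343/4,170+340/4),.155)),w2o(atz(c,(240+343/4,170+290/4),.125)))
im=ctrl.get_image("wrist");cv2.imwrite("pics/w7.png",cv2.resize(im[215:265,300:350,::-1],(700,700),interpolation=2))
E
```

```text
0.08 [array([-18.8, -63.7]), array([-18.8, -56.8]), array([-13.6, -56.7])]
0.09 [array([-23. , -63.6]), array([-23., -57.]), array([-18., -57.])]
0.1025 [array([-28.3, -63.5]), array([-28.3, -57.3]), array([-23.6, -57.3])]
0.117 [array([-34.4, -63.3]), array([-34.3, -57.6]), array([-30. , -57.6])]
knob/pin [-38.70541577 -61.0766187 ] [-30.75275024 -60.96267981]
```

View pics/w7.png

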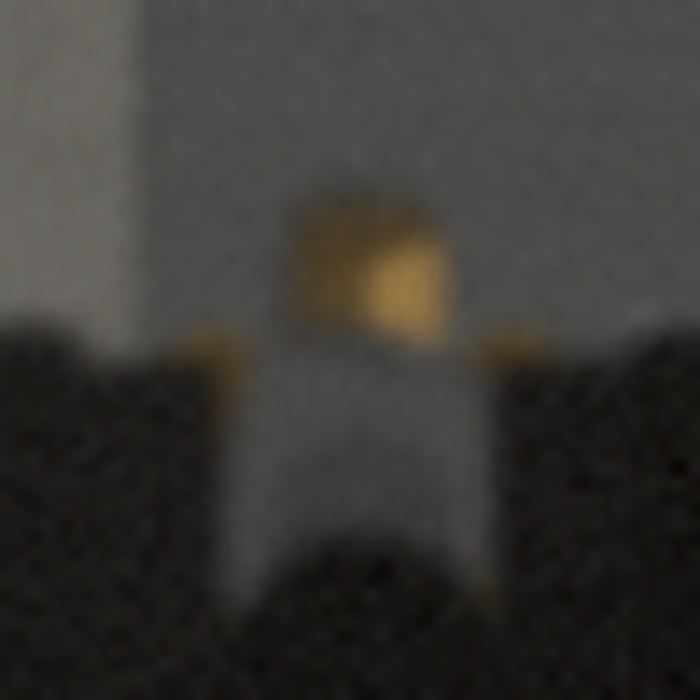

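```bash
python3 -m crank '[0,0,0.4,0,0,0,0,0,0,0.4,0,0,0,0,0,0,0.4,0,0,0,0,0,0,0,0,0,0,0,0,0,0,0,0,0,0]' 25; python3 -c "
from g import *
goto((-25.5,-61),.314,0)"
```

```text
time: 31.85
position: [0.512, -0.0054, 0.3137]
tool_rot: [-0.06, 1.574, 0.063]
ft_force: [-6.3, 2.1, 9.0]
grip_width: 0.107
t 31.85 pos_o [-22.9 -61.8] z 0.3137 zang_o 0.0 shift now-axes [-0.3  0.8 -2.6] turn [ 0.    -0.004 -0.002] F_o [-6.1  2.6  9. ] grip 0.11 J [-0.46  0.1   0.44  1.92 -0.05  1.14  1.65]
```

```bash
python3 -m crank '[0,0,0.4,0,0,0,0,0,0,0.4,0,0,0,0,0,0,0.4,0,0,0,0,0,0,0,0,0,0,0,0,0,0,0,0,0,0]' 25; python3 -c "
from g import *
goto((-25.5,-61),.314,0)"
```

```text
time: 32.48
position: [0.5128, -0.0052, 0.3137]
tool_rot: [-0.06, 1.575, 0.063]
ft_force: [-8.0, 2.8, 10.1]
grip_width: 0.106
t 32.48 pos_o [-22.1 -61.6] z 0.3137 zang_o 0.0 shift now-axes [-0.3  0.6 -3.4] turn [ 0.    -0.005 -0.003] F_o [-7.7  3.4 10.1] grip 0.11 J [-0.46  0.1   0.44  1.92 -0.05  1.14  1.65]
```

```bash
python3 - <<'E'
from g import *
im=ctrl.get_image("wrist");a=cv2.resize(im[215:265,300:350,::-1],(400,400),interpolation=2)
b=cv2.resize(ctrl.get_image("scene")[185:215,305:335,::-1],(400,400),interpolation=2)
cv2.imwrite("pics/w8.png",np.hstack([a,b]))
E
```

```text
(no output)
```

View pics/w8.png

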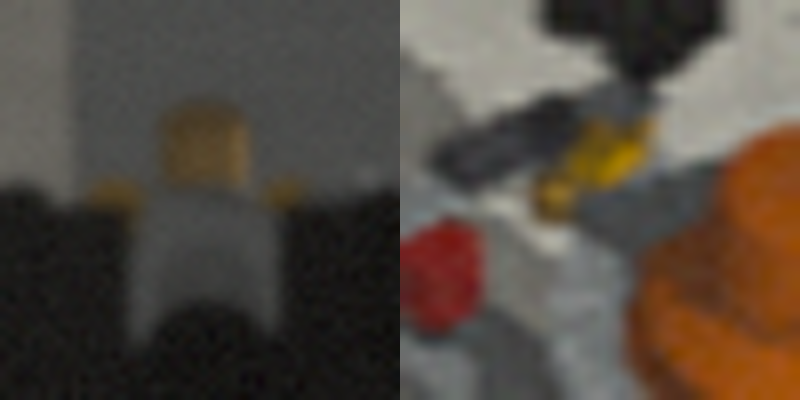

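```bash
python3 - <<'E'
from g import *
s=ctrl.get_state();c=cam("wrist",s)
f=lambda x,y,z:w2o(atz(c,(300+x/8,215+y/8),z)).round(1)
print("link end",f(207,190,.125),"nose L",f(90,180,.117),"nose R",f(305,180,.117),"R tip",f(285,180,.117))
print("link sides z125",f(130,320,.125),f(280,320,.125))
print("knob far edge top",f(205,300,.155), "grasp axis",w2o(s["position"]+R.from_rotvec(s["tool_rot"]).apply([.17,0,0])))
E
```

```text
link end [-31.8 -60.4] nose L [-29.  -68.2] nose R [-29.  -53.8] R tip [-29.  -55.1]
link sides z125 [-22.6 -65.4] [-22.6 -55.7]
knob far edge top [-38.7 -60.7] grasp axis [-22.98913274 -61.21406288]
```

```bash
python3 -m crank '[0,0.6,0,0,0,0,0,0,0.6,0,0,0,0,0,0,0.6,0,0,0,0,0,0,0,0,0,0,0,0,0,0,0,0,0,0,0]' 25; python3 -c "
from g import *
goto((-25.5,-61),.314,0)"
```

```text
time: 33.2
position: [0.5127, -0.0041, 0.3137]
tool_rot: [-0.06, 1.575, 0.062]
ft_force: [-7.4, 0.3, 10.3]
grip_width: 0.103
t 33.2 pos_o [-22.1 -60.6] z 0.3137 zang_o -0.0 shift now-axes [-0.3 -0.4 -3.4] turn [-0.    -0.005 -0.001] F_o [-7.4  0.9 10.3] grip 0.1 J [-0.46  0.1   0.44  1.92 -0.05  1.14  1.65]
```

```bash
python3 -m crank '[0,0.6,0,0,0,0,0,0,0.6,0,0,0,0,0,0,0.6,0,0,0,0,0,0,0,0,0,0,0,0,0,0,0,0,0,0,0]' 25; python3 -c "
from g import *
goto((-25.5,-61),.314,0)"
```

```text
time: 33.83
position: [0.5126, -0.0031, 0.3136]
tool_rot: [-0.06, 1.575, 0.06]
ft_force: [-7.4, -1.0, 9.6]
grip_width: 0.106
t 33.83 pos_o [-22.1 -59.6] z 0.3136 zang_o -0.001 shift now-axes [-0.3 -1.4 -3.4] turn [-0.001 -0.005 -0.   ] F_o [-7.5 -0.4  9.6] grip 0.11 J [-0.46  0.1   0.44  1.92 -0.05  1.14  1.64]
```

```bash
python3 -m crank '[0,0,-1,0,0,0,0,0,-0.6,-1,0,0,0,40,0,0,0,0,0,0,40,0,0,0,0,0,0,40,-20,0,0,0,0,0,40]' 25; python3 -m crank '[-50,0,20,0,0,0,40,-50,0,40,0,0,0,40,0,0,35,0,0,0,40,0,0,0,0,0,0,40,0,0,0,0,0,0,40]'; python3 - <<'E'
from g import *
goto((-25.5,-61),.314,0)
s=ctrl.get_state();c=cam("wrist",s);im=ctrl.get_image("wrist");np.save("w9.npy",im)
cv2.imwrite("pics/w9.png",cv2.resize(im[60:240,190:430,::-1],None,fx=3.3,fy=3.3,interpolation=2))
for t,z in [("push_pad",.1025),("lever_pivot",.104),("hinge_pin",.104),("lever_knob",.142),("link_knob",.142),("adapter",.104)]:
    for d in ctrl.mark_of("wrist",t)[:1]: print(t,np.round(d["at"],1),round(d["confidence"],2),w2o(atz(c,d["at"],z)).round(1))
E
```

```text
time: 34.45
position: [0.5113, -0.0033, 0.3323]
tool_rot: [-0.061, 1.574, 0.06]
ft_force: [0.5, -0.7, 0.1]
grip_width: 0.436
time: 35.08
position: [0.6053, 0.0037, 0.4316]
tool_rot: [-0.061, 1.572, 0.06]
ft_force: [0.3, -1.0, -0.3]
grip_width: 0.46
t 35.08 pos_o [ 70.8 -60. ] z 0.4316 zang_o -0.001 shift now-axes [117.8  -1.1 -96. ] turn [-0.001 -0.002  0.   ] F_o [ 0.3 -1.  -0.3] grip 0.46 J [-0.44  0.22  0.46  1.54 -0.1   1.4   1.68]
push_pad [374.2  37. ] 0.78 [-51.  -20.1]
lever_pivot [319.5 132.5] 0.94 [ 25.4 -64.4]
hinge_pin [457.3  99.2] 0.71 [-2.8 51.3]
lever_knob [263.  181.8] 0.84 [  58.6 -108. ]
link_knob [322.4  76.8] 0.75 [-19.4 -61.5]
adapter [397.3 102. ] 0.66 [-0.   0.7]
```

View pics/w9.png

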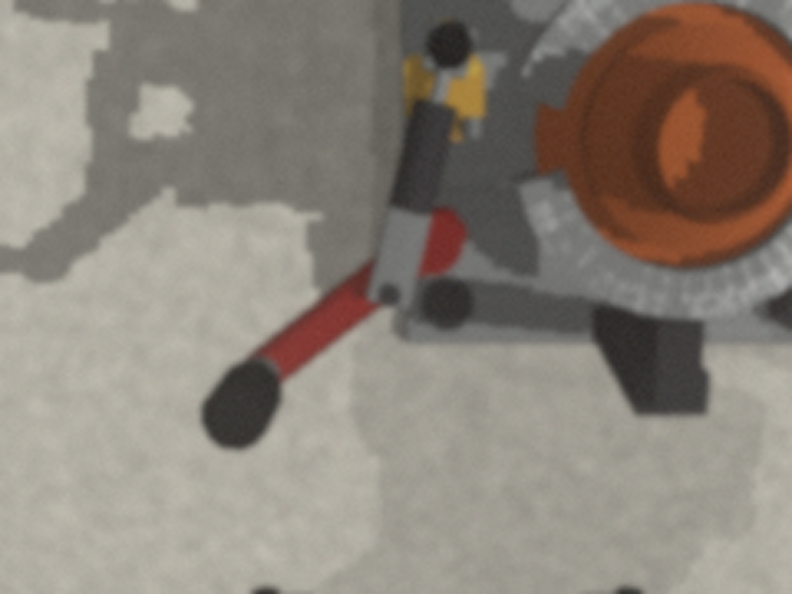

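The pin sits in the keeper, with the link knob at crop (450,43) between the noses. The lever has followed to about 0.93 rad, with its knob at crop (242,403), which implies the pin is at x≈-21 mm. That is inside the possible seat range, whereas a pin riding on a nose would put the seat outside it. Next I'll push the lever home.

```bash
python3 -m crank '[0,-30,-4,0,0,0,0,0,-30,-5,0,0,0,0,0,-24,-5,0,0,0,0,30,0,0,0,0,0,0,40,0,0,0,0,0,0]' 20; python3 -m crank '[30,0,0,0,0,0,0,20,0,0,0,0,0,0,0,0,0,0,0,0,0,0,4,0,0,0,0,0,0,0,0,0,0,0,0]'; python3 - <<'E'
from g import *
goto((59,-132),.311,0)
s=ctrl.get_state();im=ctrl.get_image("wrist");a=ctrl.get_image("scene")[150:230,260:340,::-1]
cv2.imwrite("pics/p8.png",np.hstack([cv2.resize(im[200:300,250:400,::-1],(500,400)),cv2.resize(a,(300,400),interpolation=2)]))
E
```

```text
time: 36.05
position: [0.5984, -0.0816, 0.3632]
tool_rot: [-0.06, 1.566, 0.06]
ft_force: [0.6, -0.2, 0.3]
grip_width: 0.026
time: 36.67
position: [0.5985, -0.0765, 0.3141]
tool_rot: [-0.061, 1.567, 0.062]
ft_force: [0.1, -0.2, 0.4]
grip_width: 0.007
t 36.67 pos_o [  57.8 -139.4] z 0.3141 zang_o 0.0 shift now-axes [3.1 7.4 1.2] turn [ 0.     0.003 -0.   ] F_o [ 0.1 -0.2  0.4] grip 0.01 J [-0.33  0.3   0.49  1.7  -0.15  1.17  1.85]
```

View pics/p8.png

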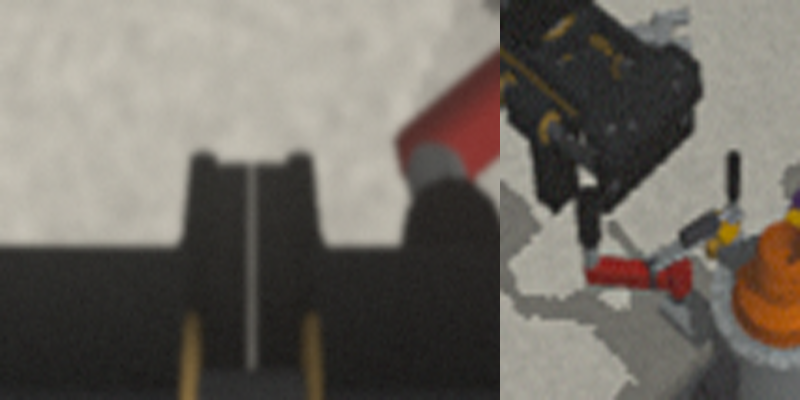

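```bash
python3 -m crank '[2,5,1,0,0,0,0,0,5,2,0,0,0,0,0,4.5,4.6,0,0,0,0,0,4.5,4.6,0,0,0,0,0,4.6,3.2,0,0,0,0]'; python3 -c "
from g import *
goto((72,-118),.311,0)"
```

```text
time: 37.4
position: [0.6122, -0.0528, 0.3107]
tool_rot: [-0.061, 1.569, 0.059]
ft_force: [1.6, -3.2, 0.3]
grip_width: 0.002
t 37.4 pos_o [  73.3 -116.8] z 0.3107 zang_o -0.001 shift now-axes [-0.3 -1.2 -1.3] turn [-0.001  0.001  0.002] F_o [ 1.4 -3.3  0.3] grip 0.0 J [-0.35  0.33  0.48  1.68 -0.16  1.17  1.81]
```

```bash
python3 -m crank '[0,4.5,2.2,0,0,0,0,0,4.5,2.2,0,0,0,0,0,4.5,1.7,0,0,0,0,0,4,1,0,0,0,0,0,0,0,0,0,0,0]'; python3 -c "
from g import *
goto((81.5,-93),.311,0)"
```

```text
time: 38.02
position: [0.617, -0.0331, 0.3103]
tool_rot: [-0.061, 1.571, 0.063]
ft_force: [0.1, -0.8, 0.1]
grip_width: 0.007
t 38.02 pos_o [ 79.6 -97.6] z 0.3103 zang_o 0.001 shift now-axes [-0.7  4.6  1.9] turn [ 0.001 -0.001 -0.001] F_o [ 0.  -0.8  0.1] grip 0.01 J [-0.37  0.33  0.47  1.67 -0.16  1.18  1.79]
```

```bash
python3 -m crank '[0,2.5,0.6,0,0,0,0,0,2.5,0.6,0,0,0,0,0,2,0.3,0,0,0,0,0,1.5,0,0,0,0,0,0,0,0,0,0,0,0]'; python3 -c "
from g import *
goto((82,-87),.311,0)"
```

```text
time: 38.65
position: [0.6181, -0.0255, 0.3106]
tool_rot: [-0.061, 1.57, 0.061]
ft_force: [0.3, -0.3, 0.3]
grip_width: 0.003
t 38.65 pos_o [ 81.3 -90.1] z 0.3106 zang_o -0.001 shift now-axes [-0.4  3.1  0.7] turn [-0.001  0.    -0.   ] F_o [ 0.2 -0.3  0.3] grip 0.0 J [-0.38  0.33  0.47  1.67 -0.16  1.18  1.77]
```

```bash
python3 -m crank '[0,1.5,0.3,0,0,0,0,0,1.5,0.3,0,0,0,0,0,1,0,0,0,0,0,0,1,0,0,0,0,0,0,0,0,0,0,0,0]'; python3 -c "
from g import *
goto((82,-87),.311,0)"
```

```text
time: 39.28
position: [0.6183, -0.0205, 0.3106]
tool_rot: [-0.061, 1.57, 0.061]
ft_force: [-0.5, 0.8, 0.8]
grip_width: 0.007
t 39.27 pos_o [ 81.9 -85.1] z 0.3106 zang_o -0.001 shift now-axes [-0.4 -1.9  0.1] turn [-0.001  0.    -0.   ] F_o [-0.4  0.8  0.8] grip 0.01 J [-0.39  0.33  0.46  1.67 -0.16  1.18  1.76]
```

```bash
python3 -m crank '[0,1,0,0,0,0,0,0,1,0,0,0,0,0,0,1,0,0,0,0,0,0,0,0,0,0,0,0,0,0,0,0,0,0,0]'; python3 - <<'E'
from g import *
im=ctrl.get_image("scene")[150:240,270:390,::-1]
cv2.imwrite("pics/p9.png",cv2.resize(im,(800,600),interpolation=2))
E
```

```text
time: 39.9
position: [0.618, -0.0177, 0.3106]
tool_rot: [-0.061, 1.57, 0.061]
ft_force: [0.2, -0.3, 0.2]
grip_width: 0.004
```

View pics/p9.png

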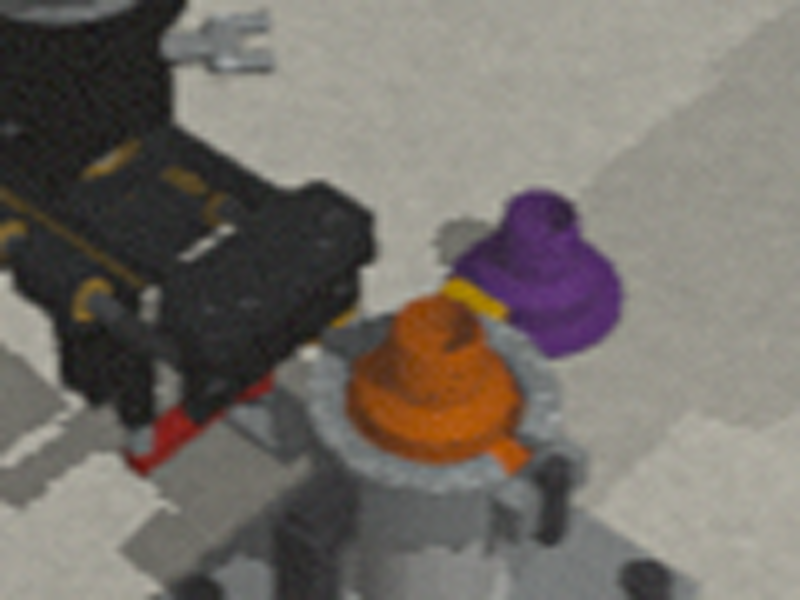

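```bash
python3 -m crank '[0,1,0,0,0,0,0,0,1,0,0,0,0,0,0,1,0,0,0,0,0,0,0,0,0,0,0,0,0,0,0,0,0,0,0]'; python3 -c "
from g import *
goto((82,-80),.311,0)"
```

```text
time: 40.58
position: [0.6179, -0.0167, 0.3106]
tool_rot: [-0.061, 1.569, 0.057]
ft_force: [2.4, -5.2, -0.5]
grip_width: 0.007
t 40.58 pos_o [ 81.8 -81.3] z 0.3106 zang_o -0.003 shift now-axes [-0.4  1.3  0.2] turn [-0.003  0.001  0.003] F_o [ 2.  -5.4 -0.5] grip 0.01 J [-0.4   0.33  0.46  1.67 -0.16  1.18  1.75]
```

```bash
python3 -m crank '[0,1,0,0,0,0,0,0,1,0,0,0,0,0,0,0,0,0,0,0,0,0,0,0,0,0,0,0,0,0,0,0,0,0,0]'; python3 -m crank '[0,-4,0,0,0,0,0,0,-10,0,0,0,0,0,0,-15,0,0,0,0,0,-50,0,0,0,0,0,0,-50,0,0,0,0,0,0]';  python3 -m crank '[-20,20,0,0,0,0,0,0,20,0,0,0,0,0,0,15,0,0,0,0,0,0,0,0,0,0,0,0,0,0,0,0,0,0,0]'; python3 - <<'E'
from g import *
goto((82,-80),.311,0)
s=ctrl.get_state();c=cam("wrist",s);im=ctrl.get_image("wrist")
cv2.imwrite("pics/w10.png",cv2.resize(im[60:240,190:430,::-1],None,fx=3.3,fy=3.3,interpolation=2))
for t,z in [("push_pad",.1025),("lever_pivot",.104),("hinge_pin",.104),("lever_knob",.142),("link_knob",.142),("adapter",.104)]:
    for d in ctrl.mark_of("wrist",t)[:1]: print(t,np.round(d["at"],1),round(d["confidence"],2),w2o(atz(c,d["at"],z)).round(1))
E
```

```text
time: 41.2
position: [0.6178, -0.0162, 0.3107]
tool_rot: [-0.062, 1.569, 0.054]
ft_force: [2.5, -8.6, -2.0]
grip_width: 0.006
time: 41.82
position: [0.6196, -0.0424, 0.4112]
tool_rot: [-0.06, 1.572, 0.06]
ft_force: [1.0, 0.6, 0.9]
grip_width: 0.003
time: 42.45
position: [0.6155, 0.0127, 0.4295]
tool_rot: [-0.061, 1.572, 0.06]
ft_force: [0.1, -0.4, 0.2]
grip_width: 0.006
t 42.45 pos_o [ 81.7 -51.8] z 0.4295 zang_o -0.001 shift now-axes [118.5 -28.1   0.5] turn [-0.001 -0.002  0.001] F_o [ 0.1 -0.4  0.2] grip 0.01 J [-0.45  0.25  0.46  1.52 -0.11  1.4   1.67]
push_pad [362.  21.] 0.97 [-51.6 -22.4]
lever_pivot [310.9 116.7] 0.97 [ 23.  -63.5]
hinge_pin [453.3  89. ] 0.73 [ 0.1 54.3]
lever_knob [311.8 196.1] 0.78 [ 80.7 -62.1]
link_knob [308.   56.7] 0.61 [-21.9 -63.5]
adapter [390.4  86. ] 0.61 [-1.9  1.9]
```

View pics/w10.png

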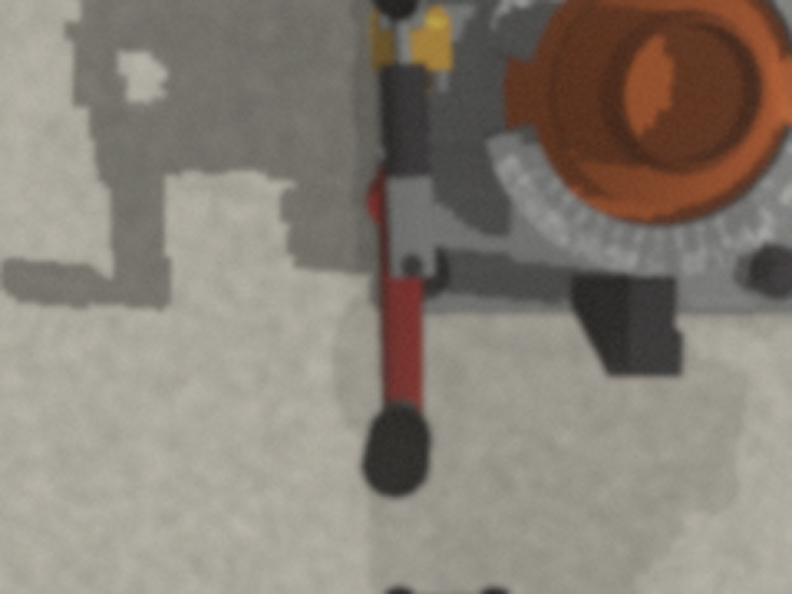

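Lever is home (crop 397,450). The pin looks slightly toward the outer nose, so I'll take a closer look from straight above the keeper.

```bash
python3 -m crank '[20,-9,-25,0,0,0,0,20,0,-25,0,0,0,0,10,0,-10,0,0,0,0,0,0,0,0,0,0,0,0,0,0,0,0,0,0]'; python3 - <<'E'
from g import *
goto((82,-80),.311,0)
s=ctrl.get_state();c=cam("wrist",s);im=ctrl.get_image("wrist")
cv2.imwrite("pics/w11.png",cv2.resize(im[100:200,260:390,::-1],None,fx=6,fy=6,interpolation=2))
np.save("w11.npy",im)
for nm,p in {"k top mid":(-21,-61,117),"knob top":(-21,-61,155),"pin seat125":(-21,-61,125)}.items():
    print(nm,((proj(c,np.append(o2w(p[:2]),p[2]/1e3))[0]-[260,100])*6).round(0))
E
```

```text
time: 43.42
position: [0.5574, -0.0001, 0.3816]
tool_rot: [-0.061, 1.568, 0.061]
ft_force: [-0.8, -0.0, 0.1]
grip_width: 0.009
t 43.42 pos_o [ 22.8 -60.1] z 0.3816 zang_o -0.0 shift now-axes [ 70.7 -19.9  59. ] turn [-0.     0.002  0.   ] F_o [-0.8  0.   0.1] grip 0.01 J [-0.47  0.14  0.46  1.73 -0.06  1.28  1.66]
k top mid [379. 270.]
knob top [377. 335.]
pin seat125 [379. 282.]
```

View pics/w11.png

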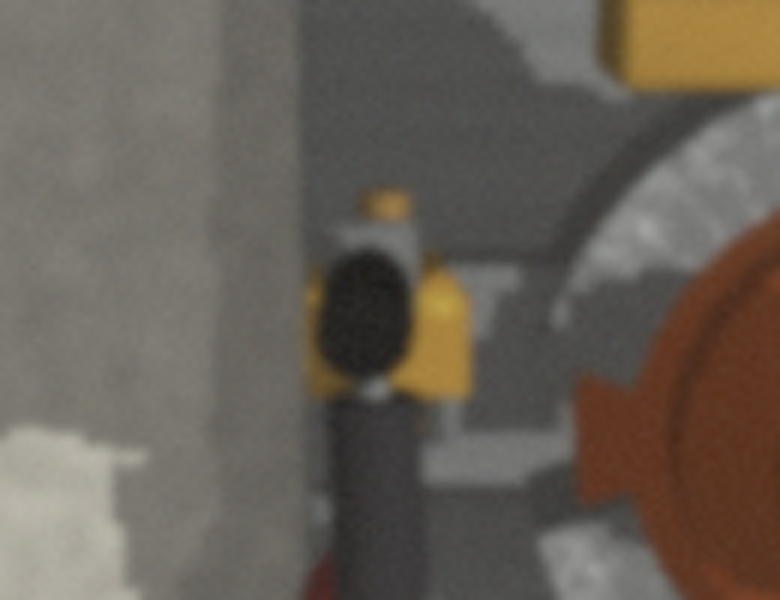

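```bash
python3 - <<'E'
from g import *
s=ctrl.get_state();c=cam("wrist",s)
f=lambda x,y,z:w2o(atz(c,(260+x/6,100+y/6),z)).round(1)
print("plate end z125",f(378,222,.125),"plate L/R",f(340,240,.125),f(415,240,.125))
print("nose front in",f(440,268,.117),"keeper rear",f(440,395,.117),"keep L/R",f(308,340,.117),f(470,340,.117))
print("knob bottom ctr z128",f(372,285,.128),"knob top ctr z155",f(365,335,.155), "screw tip z100",f(388,190,.1025))
im=np.load("w11.npy")
a=cv2.resize(im[130:170,300:350,::-1],(750,600),interpolation=cv2.INTER_CUBIC);a=cv2.convertScaleAbs(a,alpha=1.5,beta=10);cv2.imwrite("pics/w12.png",a)
b=ctrl.get_image("scene")[170:220,290:340,::-1];cv2.imwrite("pics/p10.png",cv2.resize(b,(600,600),interpolation=2))
E
```

```text
plate end z125 [-27.6 -61.1] plate L/R [-25.7 -65.3] [-25.6 -57. ]
nose front in [-21.2 -54.1] keeper rear [ -6.4 -54. ] keep L/R [-12.9 -69.2] [-12.9 -50.6]
knob bottom ctr z128 [-21.2 -61.7] knob top ctr z155 [-21.  -62.2] screw tip z100 [-28.2 -60. ]
```

View pics/w12.png

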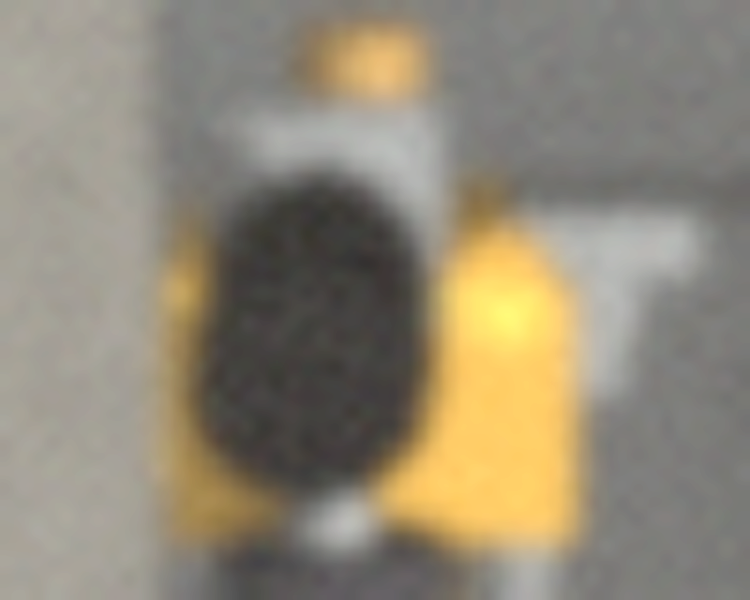

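View pics/p10.png

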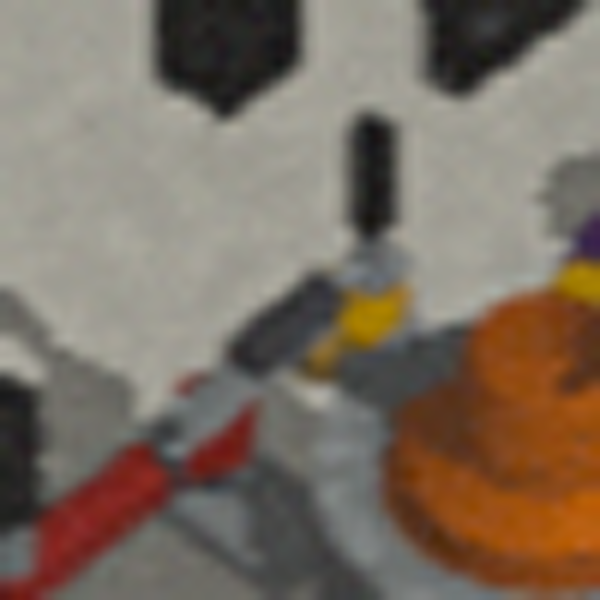

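```bash
python3 - <<'E'
from g import *
L=[("free hook",[0.5013,-0.0055,0.3137],[-0.061,1.57,0.061]),("27.3",[0.5112,-0.0026,.3137],[-0.06,1.574,0.062]),("27.95",[0.5116,-0.0027,.3136],[-0.06,1.575,0.062]),("28.58",[0.5115,-0.0022,.3137],[-0.061,1.575,0.060]),("29.2",[0.5119,-0.0034,.3137],[-0.06,1.574,0.063]),("30.45",[0.5112,-0.004,.3137],[-0.06,1.572,0.063]),("31.08",[0.5112,-0.0057,.3137],[-0.06,1.572,0.063]),("31.85",[0.512,-0.0054,.3137],[-0.06,1.574,0.063]),("32.48",[0.5128,-0.0052,.3137],[-0.06,1.575,0.063]),("33.2",[0.5127,-0.0041,.3137],[-0.06,1.575,0.062]),("33.83",[0.5126,-0.0031,.3136],[-0.06,1.575,0.060])]
for n,p,r in L: print(n,"tcp",w2o(p).round(1),"tip",w2o(np.array(p)+R.from_rotvec(r).apply([.17,0,0])).round(2))
E
```

```text
free hook tcp [-33.6 -61.1] tip [-33.57 -61.07]
27.3 tcp [-23.5 -59. ] tip [-24.15 -58.71]
27.95 tcp [-23.1 -59.1] tip [-23.93 -58.83]
28.58 tcp [-23.1 -58.6] tip [-24.   -58.65]
29.2 tcp [-22.8 -59.8] tip [-23.51 -59.45]
30.45 tcp [-23.6 -60.3] tip [-23.91 -60.01]
31.08 tcp [-23.7 -62. ] tip [-24.05 -61.7 ]
31.85 tcp [-22.9 -61.8] tip [-23.57 -61.45]
32.48 tcp [-22.1 -61.7] tip [-22.92 -61.31]
33.2 tcp [-22.1 -60.6] tip [-22.94 -60.31]
33.83 tcp [-22.1 -59.6] tip [-22.96 -59.52]
```

```bash
python3 -m crank '[0,-11,-22,0,0,0,0,0,-11,-22,0,0,0,0,30,0,0,0,0,0,0,27,0,0,0,0,0,0,9,0,0,0,0,0,0]'; python3 -m crank '[0,2,0,0,0,0,0,0,1,0,0,0,0,0,0,0.5,0,0,0,0,0,0,0,0,0,0,0,0,0,0,0,0,0,0,0]'; python3 -c "
from g import *
goto((-21.5,-78),.314,0)"
```

```text
time: 44.15
position: [0.5143, -0.0256, 0.3135]
tool_rot: [-0.061, 1.572, 0.06]
ft_force: [-0.2, -1.4, 0.0]
grip_width: 0.008
time: 44.78
position: [0.5141, -0.0222, 0.3149]
tool_rot: [-0.061, 1.569, 0.061]
ft_force: [-0.2, -0.3, -0.4]
grip_width: 0.01
t 44.77 pos_o [-22.1 -78.8] z 0.3149 zang_o -0.001 shift now-axes [0.9 0.8 0.6] turn [-0.001  0.001 -0.   ] F_o [-0.2 -0.2 -0.4] grip 0.01 J [-0.45  0.1   0.47  1.91 -0.05  1.14  1.69]
```

```bash
for k in 1; do python3 -m crank '[0,0.5,0,0,0,0,0,0,0.5,0,0,0,0,0,0,0.5,0,0,0,0,0,0,0,0,0,0,0,0,0,0,0,0,0,0,0]'; done; python3 -m crank '[0,0.5,0,0,0,0,0,0,0.5,0,0,0,0,0,0,0.5,0,0,0,0,0,0,0,0,0,0,0,0,0,0,0,0,0,0,0]'; python3 -c "
from g import *
goto((-21.5,-78),.314,0)"
```

```text
time: 45.4
position: [0.514, -0.0208, 0.3145]
tool_rot: [-0.061, 1.57, 0.06]
ft_force: [-0.7, -0.3, -1.1]
grip_width: 0.004
time: 46.02
position: [0.5138, -0.0193, 0.3145]
tool_rot: [-0.061, 1.57, 0.06]
ft_force: [0.7, -1.1, -1.2]
grip_width: 0.004
t 46.02 pos_o [-22.2 -75.8] z 0.3145 zang_o -0.001 shift now-axes [ 0.5 -2.2  0.7] turn [-0.001 -0.     0.   ] F_o [ 0.6 -1.2 -1.2] grip 0.0 J [-0.46  0.1   0.47  1.91 -0.05  1.14  1.68]
```

```bash
python3 -m crank '[0,0.5,0,0,0,0,0,0,0.5,0,0,0,0,0,0,0.5,0,0,0,0,0,0,0,0,0,0,0,0,0,0,0,0,0,0,0]'; python3 -c "
from g import *
goto((-21.5,-78),.314,0)"
```

```text
time: 46.65
position: [0.5137, -0.0177, 0.3145]
tool_rot: [-0.061, 1.57, 0.061]
ft_force: [-0.5, -1.7, 0.2]
grip_width: 0.004
t 46.65 pos_o [-22.2 -74.2] z 0.3145 zang_o -0.001 shift now-axes [ 0.5 -3.8  0.7] turn [-0.001 -0.    -0.   ] F_o [-0.7 -1.6  0.2] grip 0.0 J [-0.46  0.1   0.47  1.92 -0.05  1.14  1.68]
```

```bash
python3 -m crank '[0,0.5,0,0,0,0,0,0,0.5,0,0,0,0,0,0,0,0,0,0,0,0,0,0,0,0,0,0,0,0,0,0,0,0,0,0]'; python3 -c "
from g import *
goto((-21.5,-78),.314,0)"
```

```text
time: 47.28
position: [0.5136, -0.017, 0.3145]
tool_rot: [-0.061, 1.57, 0.06]
ft_force: [-0.7, -4.4, -0.5]
grip_width: 0.004
t 47.27 pos_o [-22.2 -73.5] z 0.3145 zang_o -0.001 shift now-axes [ 0.5 -4.5  0.7] turn [-0.001 -0.     0.   ] F_o [-1.1 -4.3 -0.5] grip 0.0 J [-0.46  0.1   0.47  1.92 -0.05  1.14  1.67]
```

The pin resists sideways at the inner nose (4.4 N), consistent with sitting inside the notch. I'll retreat and do a final check.

```bash
python3 -m crank '[0,-4,0,0,0,0,0,0,-8,0,0,0,0,0,-30,0,0,0,0,0,0,-40,10,30,0,0,0,0,-20,10,40,0,0,0,0]'; python3 -m crank '[-10,20,10,0,0,0,0,0,0,0,0,0,0,0,0,0,0,0,0,0,0,0,0,0,0,0,0,0,0,0,0,0,0,0,0]'; python3 - <<'E'
from g import *
goto((0,0),.3,0)
s=ctrl.get_state();c=cam("wrist",s);im=ctrl.get_image("wrist")
a=cv2.resize(im[70:230,210:410,::-1],(500,400),interpolation=2);b=cv2.resize(ctrl.get_image("scene")[160:260,280:355,::-1],(300,400),interpolation=2)
cv2.imwrite("pics/w13.png",np.hstack([a,b]));cv2.imwrite("pics/s13.png",ctrl.get_image("scene")[:,:,::-1])
for t,z in [("push_pad",.1025),("lever_pivot",.104),("lever_knob",.142),("link_knob",.142),("adapter",.104)]:
    for d in ctrl.mark_of("wrist",t)[:1]: print(t,np.round(d["at"],1),round(d["confidence"],2),w2o(atz(c,d["at"],z)).round(1))
E
```

```text
time: 47.9
position: [0.5838, -0.0035, 0.4077]
tool_rot: [-0.059, 1.565, 0.062]
ft_force: [0.2, -1.1, -0.4]
grip_width: 0.006
time: 48.52
position: [0.5907, 0.0166, 0.4143]
tool_rot: [-0.06, 1.57, 0.06]
ft_force: [-0.3, -0.9, 0.2]
grip_width: 0.005
t 48.52 pos_o [ 57.3 -46. ] z 0.4143 zang_o -0.002 shift now-axes [114.4  45.9 -57.4] turn [-0.002 -0.    -0.   ] F_o [-0.3 -0.9  0.2] grip 0.01 J [-0.47  0.2   0.46  1.61 -0.09  1.36  1.65]
push_pad [356.9  50.8] 0.84 [-51.8 -21. ]
lever_pivot [301.8 150.6] 0.7 [ 24.9 -64.5]
lever_knob [356.7  51.5] 0.54 [-48.1 -24.5]
link_knob [303.6  94.4] 0.74 [-20.6 -60. ]
adapter [381.7 119.9] 0.66 [ 0.3 -0.3]
```

View pics/w13.png

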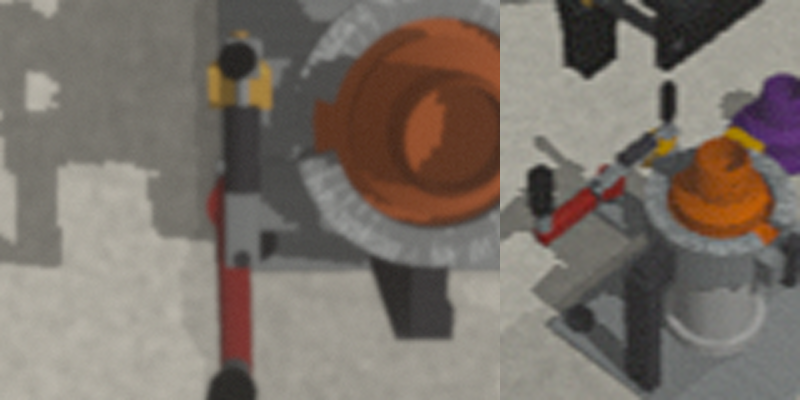

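View pics/s13.png

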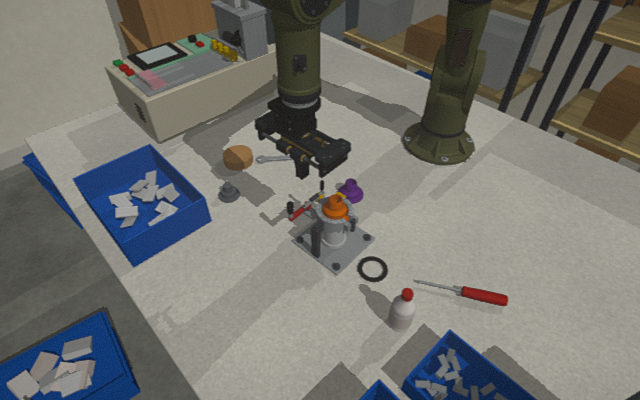

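The final views show the lever home with its knob at (232,385), the link knob over the keeper at (237,60), and the adapter centred under the shut ring. The bystanders are where they were.

```bash
python3 -c "
from bench import ctrl
print(ctrl.close_job(), ctrl.get_state()['time'])"
```

```text
the job is handed in; nothing more can be done
the job is handed in; nothing more can be done
```

The clamp is closed and latched as far as I can tell, and I handed the job in at about 49 s. I never read the spring stretch directly: the pin position puts it at about 2–3 mm.

- **Ring half:** I swung it round by the yellow pad until the force climbed. I stopped at about 13 N horizontally, 15 N with the vertical part, under the 20 N limit. The pad and the adapter then measured within about 2 mm of their shut positions.
- **Link pin:** I pinched the knob, hooked the pin in front of the keeper and drew it back at up to about 8 N. The first pull stopped against the inner nose, so I wiggled it loose and drew it in again. It then sat about 1 mm deeper at the same force. The lever had followed to about 0.93 rad, which puts the pin at x ≈ -21 mm, inside the possible seat range.
- **Lever:** I pushed it past centre, where the force fell away, then on to its stop, which held at 5 to 9 N. The last network reading of the lever knob was wrong because it landed on the pad, but the picture showed the lever home.

**Last checks:** one view had the pin 1–2 mm towards the outer nose. A gentle push then met a firm stop (4.4 N) at the inner nose, consistent with the pin sitting between the noses. The final view showed the link knob over the keeper, the adapter centred and the other things on the bench in place. Position readings from the cameras and the arm agreed only to about 2 mm.

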